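# Park the board carriage and uncouple its tongue

## Task

Park the small board carriage and uncouple it: first push the loose orange parking sleeve fully down over the upright steel spigot at the carriage end of the dock and let go of it. Then pull the red latch post sideways, away from the blue coupler, against its spring, lift the coupler clear of the ball so that its top is at least 4 cm higher than it was, and finish while still holding it raised in the gripper: do not put it down or let go. Leave the bottle, the marker, the gold package by the sleeve and the brown board where they are.

Things in the scene. Friction and masses are not known exactly. Their poses are not given: they have to be found in the camera images.
- dock: Fixed aluminium plate, 110 x 300 x 12 mm; origin: centre of its underside, on the bench; x across, y along, z up. At -y a grey carriage (76 x 44 mm, centre y = -52 mm, top 46 mm over the bench) with a low fork (10 mm over the plate, 48 mm apart inside, y = -72 to -138 mm) round the spigot at (0, -120 mm). At (0, 105 mm) a steel ball, under the blue coupler. The latch post is on the -x side.
- spigot_foot (a point): Upright steel spigot, 15 mm diameter: this point is on its axis at the top of its 3 mm thick foot ring (22 mm diameter), 15 mm above the bench, where the lower end of the sleeve comes to rest. The spigot rises 35 mm above this point, the last 7 mm tapered to 7 mm diameter. Axes are those of dock.
- sleeve_center (a point): Loose orange parking sleeve, a plain tube 60 mm tall, outside 30 mm, bore 18 mm (open at both ends), about 70 g, standing upright on the bench at the start to the right of the dock; this point is at its centre, half-way up. Either end may go down. Fully on the spigot this point stands 30 mm above spigot_foot.
- tongue: Blue tongue with the coupler (cup 52 mm in diameter) at its free end, about 0.45 kg. Origin on its hinge pin, 45 mm above the bench at dock (0, -35 mm); the pin lies along the dock's x, the tongue points to the dock's +y, the coupler's axis is 140 mm from the pin. Rises freely by up to 0.9 rad and falls back if let go. It cannot be raised while the latch is shut.
- coupler_top (a point): Centre of the top face of the blue coupler: 67 mm above the bench when coupled, 140 mm out from the hinge pin and 22 mm above it. Raising the tongue by 0.31 rad lifts it by about 42 mm.
- ball_center (a point): Centre of the fixed steel ball (32 mm diameter, flat underside) under the coupler, 45 mm above the bench.
- latch_post (a point): On the axis of the red upright post (14 mm diameter) of the latch, 66 mm above the bench when coupled. The post is free from 40 mm to its top at 86.5 mm above the bench, 68 mm from the coupler's axis on the dock's -x side, 35 mm free between them; a spring barrel below reaches 36 mm above the bench. Pulls straight to the dock's -x; rides up with the tongue and can carry it.
- latch (a joint): Travel of the latch in m: 0 shut, 0.016 fully drawn; the coupler comes free from 0.011. The spring pushes back with 5 N at 0 to 9 N at 0.016, and shuts the latch when the post is let go.
- ipa: White plastic bottle with a red band, 48 mm diameter, 125 mm tall, standing behind the dock; origin at the centre of its underside. Leave it alone.
- pen: White and black felt marker, 134 mm long, 14 mm thick, lying behind the dock; origin at the centre of its underside, y along it. Leave it alone.
- gold: Gold metal package, 29 x 48 x 16 mm, on the bench to the right of the sleeve; origin at the centre of its underside. Leave it alone.
- board: Brown carrier board, 92 x 49 x 12 mm, lying to the left of the dock, by the microscope; origin at the centre of its underside. Leave it alone.
Things that resemble listed ones, but are neither listed nor needed, are in the scene too. Of the things that look like the part that bears sleeve_center, the larger one is meant.

How it is judged:
On the way, in this order (a step that is already met when the one before it is completed fails the run):
1. the sleeve is fully down over the spigot and let go, with the tongue still coupled (horizontal distance between sleeve_center and spigot_foot below 0.005 m and z of sleeve_center in the frame of spigot_foot below 0.034 m and angle between sleeve_center's own z axis and vertical below 0.08 rad and contact force between the fingers and sleeve below 0.1 N and height (world z) of coupler_top below 0.075 m), for 0.2 s.
2. the latch is drawn (value of joint latch above 0.0095 m), for 0.05 s.
3. the coupler is lifted clear of the ball (height (world z) of coupler_top above 0.103 m), for 0.2 s.
At the end, for the whole second after the job is handed in: The sleeve is on the spigot (axis within 5 mm, upright within 0.08 rad, lower end within 4 mm of the spigot's foot ring); the coupler's top is more than 36 mm higher than when coupled, at rest, and held there by the robot's fingers on the tongue or its latch (horizontal distance between sleeve_center and spigot_foot below 0.005 m and z of sleeve_center in the frame of spigot_foot below 0.034 m and angle between sleeve_center's own z axis and vertical below 0.08 rad and height (world z) of coupler_top above 0.103 m and contact force between the fingers and tongue above 1 N and linear speed of tongue below 0.05 m/s and angular speed of tongue below 0.1 rad/s); the arm keeps its last pose, push and grip.
It fails at once if the bottle is pushed more than 3 cm (distance of ipa from where it was at the start of the episode above 0.03 m).
It fails at once if the marker is pushed more than 3 cm (distance of pen from where it was at the start of the episode above 0.03 m).
It fails at once if the gold package is pushed more than 3 cm (distance of gold from where it was at the start of the episode above 0.03 m).
It fails at once if the brown board is pushed more than 3 cm (distance of board from where it was at the start of the episode above 0.03 m).
It also fails if it takes over 51 s, if anything falls off the work surface, if the arm or the gripper's body presses on something with over 40 N, if the wrist force passes 120 N, or if a joint passes its speed limit or range.

## Robot

A 6-joint arm with a two-finger parallel gripper is mounted at the origin on a cart in front of the work surface, level with it; the furniture and walls round the work are solid. World frame = base frame: x ahead of the robot, y to its left, z up, the work surface at z = 0. Lengths are in m, angles in rad, forces in N, time in s.
With the tool pointing down it reaches from about 0.35 to 1 m from the base axis. Payload 7.1 kg.
Tool frame: the origin (TCP) lies midway between the tips of the shut fingers; the grasp point (between the pads) lies 19 mm behind it; z points along the fingers, x is the direction in which the jaws open and shut, and the axes are right-handed (so a half turn about z gives the same grasp; the last joint's range is limited). The gripper opens to 85 mm and grips with 20 to 120 N. Pads are 22 mm wide; open, the fingers measure 114 mm over their backs; the gripper's body (76 mm by 85 mm) begins 54 mm behind the grasp point. The pads swing forward as they close: fully open they stand 13 mm farther back than shut.
Start: joints at [1.115, 0.423, 1.63, -0, 1.089, -0.019], TCP at [0.264, 0.566, 0.231] pointing down, gripper open.
Joint ranges: [-3, 3], [-0.9, 2.11], [0.09, 2.58], [-1.31, 4.45], [0.11, 2.69], [-2.54, 2.54]. Speed limits (rad/s): [2.39, 2.39, 3.01, 3.14, 3.14, 3.14].

## Interface

Orientations are given as a unit quaternion [x, y, z, w].
In Python, from station import manip, grab_frame, calibration gives the robot as it stands.
- The arm moves only by the tool drive_tool, never from a script. Its argument "targets" is a list of rows, each a list of 7 numbers: the opening, from 0 (shut) to 1 (fully open), then the shift along the tool's x, y, z in cm, then the turn, a rotation vector about the tool's x, y, z in degrees. A call has 1 to 5 rows; each row shifts and turns the commanded pose from where the row before left it, along the tool's axes as they then stand; what a row does not reach is not made up. A row lasts 1/10 s, in which the tool goes at most 50 mm and 8.59 degrees, less where a joint would pass 70% of its speed; a pose out of reach is approached as far as the arm can. A call with a gripper value outside its range is refused whole. The fingers move at their own pace and stop on an object; the grip force is fixed at half the most. Time passes only in rows, so rows that do not move let the fingers close. It gives the time, the measured TCP pose, the force and the opening at its end, in the units of the state.
- manip.sense(): the state, without advancing time (a new reading comes with each control period).
- grab_frame(name): name is "scene" or "top"; returns the picture (400x640x3 uint8, blue, green, red); there is no depth.
- calibration(name): a dict with "fx", "fy", "cx", "cy" (pixels), "pose" (4x4, takes a point from camera to world coordinates). Camera axes: x right, y up, looking along -z (the intrinsics and any distortion apply to the point x, -y, -z); pixel columns grow to the right and rows downward; lengths in m; the calibration is good to about 2 mm. A picture is of the moment at which its call begins. calibration takes no time and is no camera call.
- manip.sign_off(): hands the job in, once; it reports no verdict.
The state is a dict: "time": time; "joint_pos": joint angles; "qd": joint speeds; "tau": joint torques, N m; "ee_pos": TCP position; "ee_rot": TCP orientation; "ft_force": force on the tool from outside, world axes, zero at the start; "wrist_torque": the same for the moment, N m; "grip_width": finger opening in m.
Only numpy, scipy, OpenCV 4.12 (cv2) and the standard library are available. Lean on these libraries where they do the work, as an engineer would, in place of code of your own. Each camera call takes 0.05 s, during which the arm holds its last target.

## Working session

There is one attempt and no reset: what is moved stays moved. The work goes in short steps, Python scripts to look and compute and a tool call to move; the robot and the scene stay as the last step left them, time stands still between calls to the robot, and variables do not carry over. Pictures are saved under pics/ and viewed, and the job is handed in when it is done.

Besides the shell and the picture viewer there is one more tool, called by a JSON object that holds its "fn" and its "kwargs", one argument or row to a line. drive_tool: Moves the arm, as the interface text tells. Its arguments: {"type":"object","properties":{"targets":{"type":"array"}},"required":["targets"]}

```bash
mkdir -p pics; ls; python3 - <<'E'
from station import manip, grab_frame, calibration
import cv2
print(manip.sense())
for n in("scene","top"):
    cv2.imwrite(f"pics/{n}0.png",grab_frame(n)); print(calibration(n))
E
```

```text
pics
{'time': 0.0, 'joint_pos': array([ 1.11498052e+00,  4.23831880e-01,  1.63068921e+00, -3.12053616e-05,
        1.08861643e+00, -1.89723824e-02]), 'qd': array([ 0.0012642 ,  0.0022349 ,  0.00075301, -0.00013681,  0.00014668,
        0.00146611]), 'tau': array([ 5.27619904e-04, -5.57378197e+01, -2.81746799e+01,  1.51263735e-04,
        7.11624758e-03, -8.39246241e-06]), 'ee_pos': array([0.26415225, 0.56582783, 0.2305516 ]), 'ee_rot': array([ 8.43524585e-01,  5.37090008e-01, -6.52121642e-04,  4.14219258e-04]), 'ft_force': array([-0.44997599, -0.09156597, -0.45377858]), 'wrist_torque': array([-0.00053772,  0.03938895,  0.03572584]), 'grip_width': 0.08481263437962415}
{'fx': 447.3593154025929, 'fy': 447.3593154025929, 'cx': 319.63775230556854, 'cy': 204.1811707230273, 'pose': array([[ 0.68769705,  0.54834127, -0.47580944,  0.0677692 ],
       [-0.72595852,  0.51257   , -0.45853704, -0.62446471],
       [-0.00754914,  0.66075249,  0.75056589,  0.97589124],
       [ 0.        ,  0.        ,  0.        ,  1.        ]])}
{'fx': 486.0254511014203, 'fy': 486.0254511014203, 'cx': 315.43116839344094, 'cy': 198.86658826266495, 'pose': array([[ 8.55004305e-03,  9.97729546e-01, -6.68030608e-02,
         5.07788954e-01],
       [-9.99963261e-01,  8.49007281e-03, -1.18156908e-03,
        -4.95678199e-02],
       [-6.11723531e-04,  6.68107090e-02,  9.97765481e-01,
         1.67747312e+00],
       [ 0.00000000e+00,  0.00000000e+00,  0.00000000e+00,
         1.00000000e+00]])}
```

View pics/scene0.png

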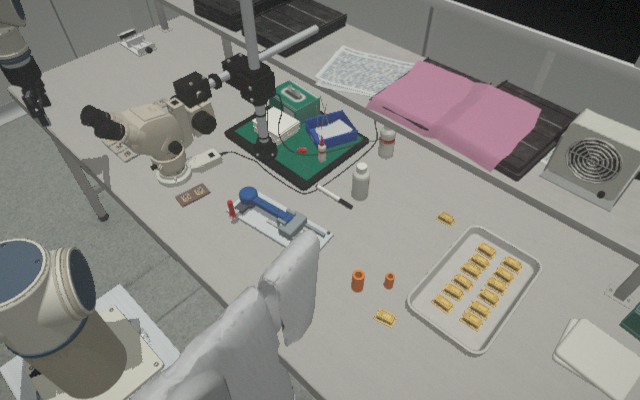

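View pics/top0.png

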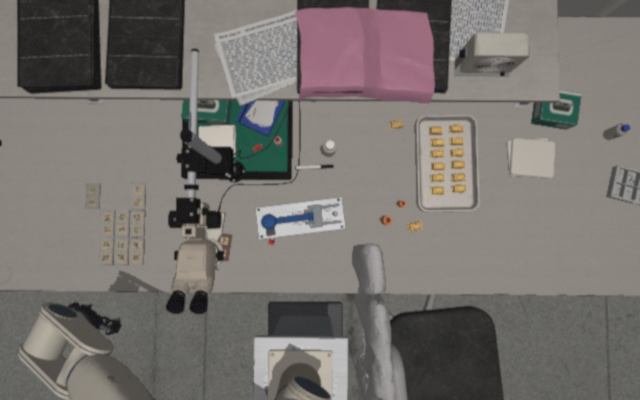

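The top view shows the dock at about (256–344, 200–237), the coupler at (270,222), the red post at (271,241), the larger sleeve at (386,219) and the smaller decoy at (401,203). Next I'll zoom in and measure.

```bash
cat > h.py <<'E'
import numpy as np, cv2
from station import manip, grab_frame, calibration
def ray(n,u,v):
    c=calibration(n);P=c['pose'];d=P[:3,:3]@np.array([(u-c['cx'])/c['fx'],-(v-c['cy'])/c['fy'],-1]);return P[:3,3],d
def onz(n,u,v,z):
    o,d=ray(n,u,v);return o+d*(z-o[2])/d[2]
def proj(n,p):
    c=calibration(n);P=c['pose'];q=P[:3,:3].T@(np.asarray(p)-P[:3,3]);return c['cx']+c['fx']*q[0]/-q[2],c['cy']-c['fy']*q[1]/-q[2]
def crop(img,x0,y0,x1,y1,s,f):
    cv2.imwrite(f,cv2.resize(img[y0:y1,x0:x1],None,fx=s,fy=s,interpolation=cv2.INTER_CUBIC))
def blobs(img,name,mask,minA=8):
    n,l,st,ce=cv2.connectedComponentsWithStats(mask.astype(np.uint8))
    for i in range(1,n):
        if st[i,4]>=minA: print(name,st[i],ce[i].round(2))
    return l
E
python3 - <<'E'
from h import *
t=cv2.imread('pics/top0.png');s=cv2.imread('pics/scene0.png')
crop(t,245,185,435,260,4,'pics/t1.png');crop(s,215,170,415,335,4,'pics/s1.png')
for n,im in(('top',t),('scene',s)):
    h=cv2.cvtColor(im,cv2.COLOR_BGR2HSV);H,S,V=[h[...,i].astype(int) for i in range(3)]
    blobs(im,n+' orange',(H>=3)&(H<=13)&(S>150)&(V>80))
    blobs(im,n+' red',((H<3)|(H>174))&(S>150)&(V>80),5)
    blobs(im,n+' blue',(H>100)&(H<120)&(S>120)&(V>60),20)
E
```

```text
top orange [399 202   6   4  15] [401.53 203.73]
top orange [382 217   9   7  34] [386.21 219.85]
top red [254 145   7   6  21] [257.14 147.38]
top red [269 240   4   4  10] [270.5 241.5]
top blue [236 101  48  35 396] [257.4  119.36]
top blue [622 125   7   6  28] [625.  127.5]
top blue [262 213  51  16 294] [282.04 219.74]
scene orange [354 271  10  12  31] [359.16 276.06]
scene orange [386 273   8  10  32] [389.38 277.25]
scene orange [357 283   5   5  11] [358.82 284.64]
scene red [297 148   9   3  17] [301.35 149.29]
scene red [228 201   4   3  11] [229.36 201.91]
scene red [233 214   3   3   5] [234.2 215.2]
scene blue [327 110  16   9  66] [334.83 114.21]
scene blue [319 115   4  10  27] [320.3  118.59]
scene blue [305 117  15  31 183] [312.32 128.33]
scene blue [325 129  33  19 166] [338.86 137.84]
scene blue [240 187  52  35 396] [262.27 202.  ]
```

```bash
sleep 0
```

```text
(no output)
```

View pics/t1.png

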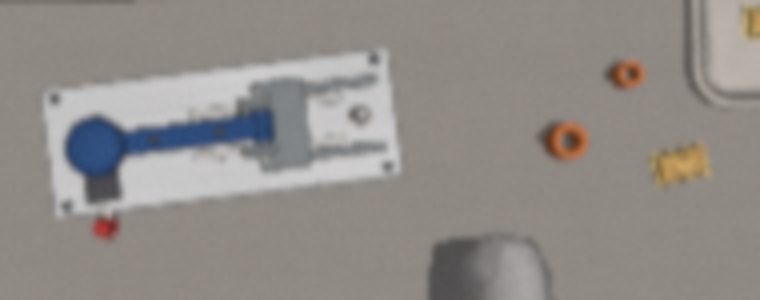

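View pics/s1.png

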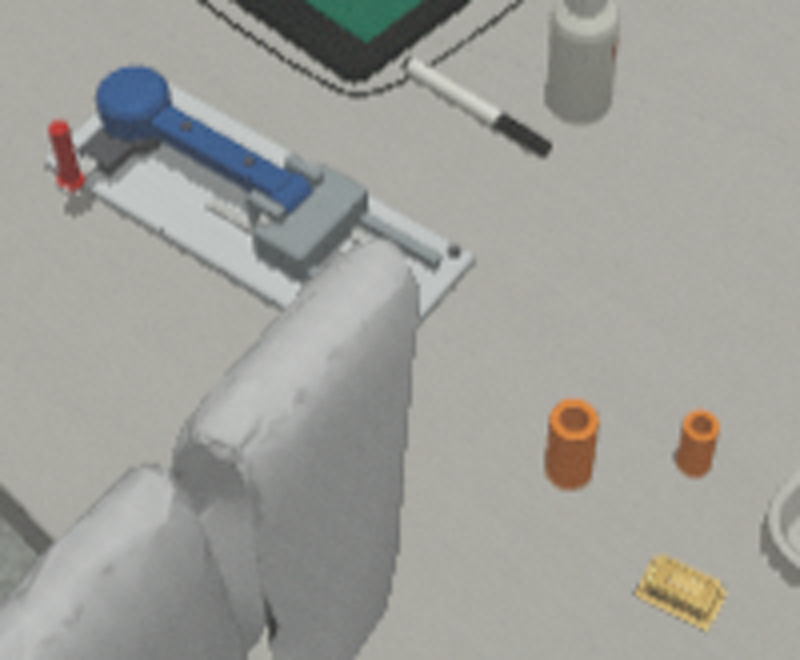

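```bash
python3 - <<'E'
from h import *
t=cv2.imread('pics/top0.png')
print('base px',proj('top',[0,0,0.1]),'tcp px',proj('top',[0.264,.566,.231]))
# dock plate
roi=np.zeros(t.shape[:2],bool);roi[190:245,250:350]=True
m=(t.min(2)>165)&roi
m=cv2.morphologyEx(m.astype(np.uint8),cv2.MORPH_CLOSE,np.ones((9,9)))
c=max(cv2.findContours(m,cv2.RETR_EXTERNAL,cv2.CHAIN_APPROX_NONE)[0],key=cv2.contourArea)
r=cv2.minAreaRect(c);print(r)
B=np.array([onz('top',u,v,.012) for u,v in cv2.boxPoints(r)]);print(B.round(4));C=B.mean(0)
e=[np.linalg.norm(B[i]-B[(i+1)%4]) for i in range(4)];print(np.round(e,4),C)
def T(u,v): return u/4+245-.375, v/4+185-.375
print('spigot',onz('top',*T(359,114),.050))
print('couplertop',onz('top',*T(96,147),.067))
print('post',onz('top',*T(105,226),.0865))
print('sleeve',onz('top',*T(567,141),.060),'decoy',onz('top',*T(627,73),.04),'gold',onz('top',*T(682,164),.016))
def S(u,v): return u/4+215-.375, v/4+170-.375
print('sc coupler',onz('scene',*S(133,93-5),.067),'sc post',onz('scene',*S(60,127),.0865),'sc sleeve',onz('scene',*S(575,417),.06))
print('sc sleeve bottom', onz('scene',*S(571,474),.0))
# grey thing tip
o1,d1=ray('top',365,246);o2,d2=ray('scene',310,233)
A=np.stack([d1,-d2],1);x=np.linalg.lstsq(A,o2-o1,rcond=None)[0];print('grey',o1+d1*x[0],o2+d2*x[1])
E
```

```text
base px (np.float64(298.7233432166729), np.float64(391.87978462891795)) tcp px (np.float64(105.47295447302767), np.float64(312.7910759455691))
((299.9000244140625, 217.70001220703125), (31.38078498840332, 86.70027923583984), 82.87498474121094)
[[ 0.5878  0.1597  0.012 ]
 [ 0.6273 -0.1353  0.012 ]
 [ 0.5206 -0.1491  0.012 ]
 [ 0.4815  0.1446  0.012 ]]
[0.2976 0.1076 0.2963 0.1074] [0.55431429 0.00496754 0.012     ]
spigot [ 0.56943057 -0.11149748  0.05      ]
couplertop [0.53960837 0.10666598 0.067     ]
post [0.4749233  0.09647017 0.0865    ]
sleeve [ 0.54807343 -0.28416556  0.06      ] decoy [ 0.606334   -0.33774523  0.04      ] gold [ 0.53039317 -0.38863904  0.016     ]
sc coupler [0.54146558 0.10853089 0.067     ] sc post [0.47476766 0.10125645 0.0865    ] sc sleeve [ 0.55021961 -0.28581625  0.06      ]
sc sleeve bottom [ 0.5482818  -0.28869849  0.        ]
grey [ 0.46557147 -0.19709552  0.21955038] [ 0.47352874 -0.20394229  0.22001278]
```

```bash
python3 - <<'E'
from h import *
t=cv2.imread('pics/top0.png');s=cv2.imread('pics/scene0.png')
a=cv2.resize(t[225:400,240:500],None,fx=3,fy=3);b=cv2.resize(s[220:400,120:340],None,fx=3,fy=3)
cv2.imwrite('pics/g1.png',a);cv2.imwrite('pics/g2.png',b)
E
```

```text
(no output)
```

View pics/g1.png

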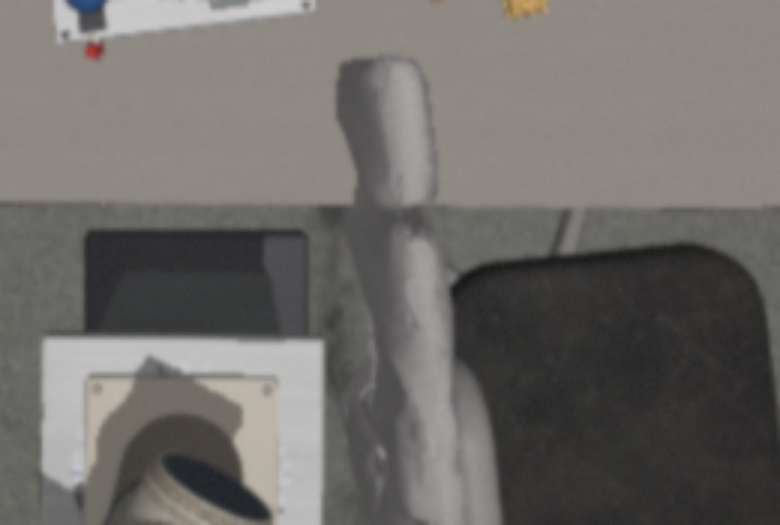

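View pics/g2.png

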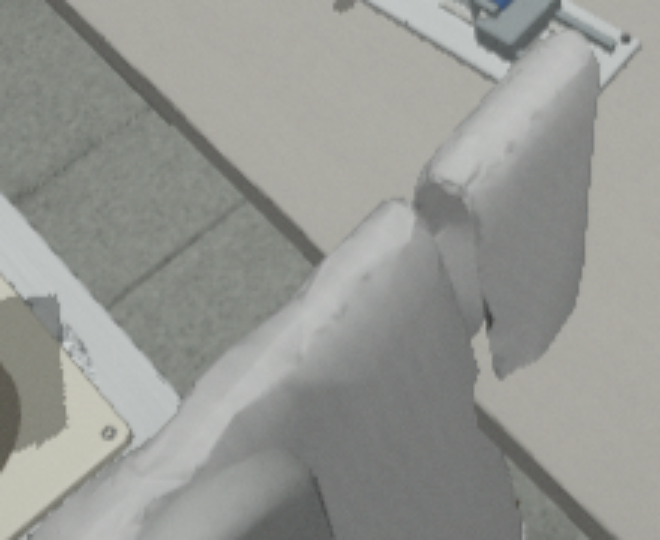

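```bash
python3 - <<'E'
from h import *
def tri(a,b):
    o1,d1=ray('top',240+a[0]/3,225+a[1]/3);o2,d2=ray('scene',120+b[0]/3,220+b[1]/3)
    x=np.linalg.lstsq(np.stack([d1,-d2],1),o2-o1,rcond=None)[0];print(o1+d1*x[0],o2+d2*x[1])
tri((365,60),(560,40));tri((365,190),(432,180));tri((362,215),(400,205));tri((400,60),(590,60))
for z in (0.1,.2): print(onz('top',240+340/3,225+70/3,z),onz('top',240+425/3,225+60/3,z),onz('top',240+440/3,225+200/3,z))
E
```

```text
[ 0.46816308 -0.18817538  0.20851246] [ 0.47396186 -0.1930893   0.2088197 ]
[ 0.33558504 -0.19129668  0.17849814] [ 0.34307328 -0.19675806  0.17815426]
[ 0.30982972 -0.18870084  0.17419324] [ 0.31631673 -0.1932463   0.1737597 ]
[ 0.46866412 -0.22240204  0.21599186] [ 0.47183072 -0.22514944  0.216232  ]
[ 0.45427995 -0.17151747  0.1       ] [ 0.46578967 -0.26305055  0.1       ] [ 0.31666042 -0.27902386  0.1       ]
[ 0.45767202 -0.16378677  0.2       ] [ 0.46845211 -0.24951734  0.2       ] [ 0.32877654 -0.26447806  0.2       ]
```

```bash
python3 - <<'E'
from h import *
t=cv2.imread('pics/top0.png');s=cv2.imread('pics/scene0.png')
crop(t,60,40,320,330,2,'pics/m1.png');crop(s,60,0,340,200,2.8,'pics/m2.png')
E
```

```text
(no output)
```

View pics/m1.png

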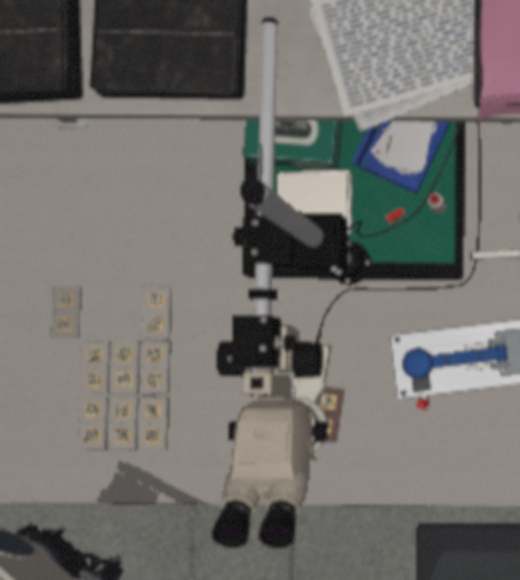

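View pics/m2.png

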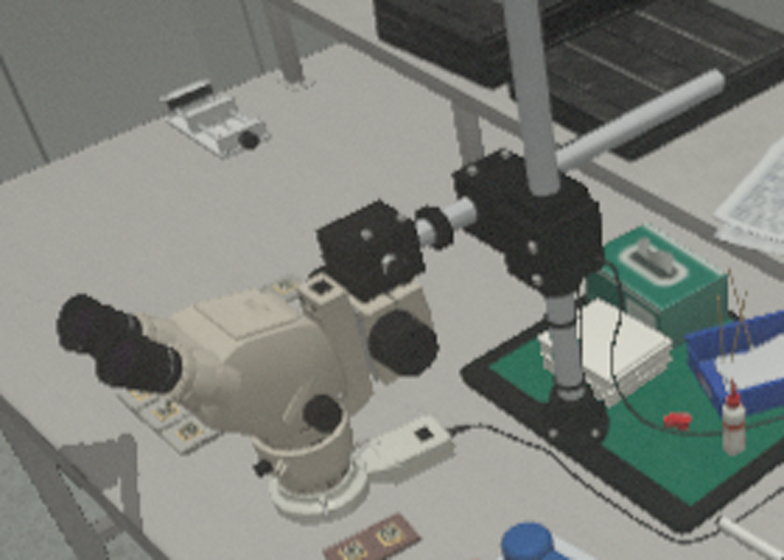

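```bash
python3 - <<'E'
from h import *
def tri(n,a,b):
    o1,d1=ray('top',60+a[0]/2,40+a[1]/2);o2,d2=ray('scene',60+b[0]/2.8,b[1]/2.8)
    x=np.linalg.lstsq(np.stack([d1,-d2],1),o2-o1,rcond=None)[0];print(n,(o1+d1*x[0]).round(3),(o2+d2*x[1]).round(3))
tri('eyeL',(235,510),(90,300));tri('eyeR',(283,510),(145,345));tri('eyeRtip',(278,540),(115,370));tri('block',(255,325),(375,210));tri('boomend',(269,20),(715,80));tri('polebase',(320,240),(540,100))
E
```

```text
eyeL [0.334 0.32  0.36 ] [0.316 0.327 0.364]
eyeR [0.333 0.258 0.347] [0.323 0.263 0.349]
eyeRtip [0.292 0.266 0.341] [0.294 0.265 0.34 ]
block [0.585 0.307 0.331] [0.577 0.312 0.332]
boomend [1.035 0.31  0.285] [1.031 0.314 0.285]
polebase [0.689 0.198 0.436] [0.693 0.195 0.436]
```

{"fn": "drive_tool", "kwargs": {
  "targets": [
    [1, 0, 0, -4, 0, 0, 0],
    [1, 0, 0, -4, 0, 0, 0],
    [1, 0, 0, -4, 0, 0, 7],
    [1, 0, 0, -4, 0, 0, 7],
    [1, 0, 0, -4, 0, 0, 7]
  ]
}}

```text
time: 0.6
ee_pos: [0.2642, 0.5659, 0.4326]
ee_rot: [0.928, 0.372, -0.0, 0.0]
ft_force: [0.5, 0.6, -0.2]
grip_width: 0.0855
```

{"fn": "drive_tool", "kwargs": {
  "targets": [
    [1, 0, 0, -3, 0, 0, 7],
    [1, 0, 0, 0, 0, 0, 7],
    [1, 0, 0, 0, 0, 0, 7],
    [1, 0, 0, 0, 0, 0, 7],
    [1, 0, 0, 0, 0, 0, 8]
  ]
}}

```text
time: 1.1
ee_pos: [0.2643, 0.5661, 0.4608]
ee_rot: [0.998, 0.067, -0.0, 0.0]
ft_force: [0.8, 0.2, 0.6]
grip_width: 0.0856
```

```bash
cat >> h.py <<'E'
from scipy.spatial.transform import Rotation as Ro
def delta(target,verbose=True):
    s=manip.sense();R=Ro.from_quat(s['ee_rot']).as_matrix()
    print('t %.2f'%s['time'],'ee',s['ee_pos'].round(4),'w %.4f'%s['grip_width'],'F',s['ft_force'].round(1))
    print('R cols x',R[:,0].round(4),'z',R[:,2].round(4))
    if target is not None: print('delta tool cm',(R.T@(np.array(target)-s['ee_pos'])*100).round(2))
E
python3 -c "
from h import *
delta([.549,-.286,.46])"
```

```text
t 1.10 ee [0.2643 0.5661 0.4608] w 0.0856 F [0.8 0.2 0.6]
R cols x [ 9.911e-01  1.335e-01 -5.000e-04] z [-4.e-04 -8.e-04 -1.e+00]
delta tool cm [16.84 88.25  0.14]
```

{"fn": "drive_tool", "kwargs": {
  "targets": [
    [1, 0.8, 4.4, 0, 0, 0, 0],
    [1, 0.8, 4.4, 0, 0, 0, 0],
    [1, 0.8, 4.4, 0, 0, 0, 0],
    [1, 0.8, 4.4, 0, 0, 0, 0],
    [1, 0.8, 4.4, 0, 0, 0, 0]
  ]
}}

```text
time: 1.6
ee_pos: [0.3345, 0.3522, 0.4609]
ee_rot: [0.998, 0.07, -0.0, 0.0]
ft_force: [0.3, 0.6, 0.6]
grip_width: 0.0854
```

{"fn": "drive_tool", "kwargs": {
  "targets": [
    [1, 0.8, 4.4, 0, 0, 0, 0],
    [1, 0.8, 4.4, 0, 0, 0, 0],
    [1, 0.8, 4.4, 0, 0, 0, 0],
    [1, 0.8, 4.4, 0, 0, 0, 0],
    [1, 0.8, 4.4, 0, 0, 0, 0]
  ]
}}

```text
time: 2.1
ee_pos: [0.4046, 0.1399, 0.4612]
ee_rot: [0.998, 0.07, -0.0, 0.0]
ft_force: [0.3, -0.2, 0.5]
grip_width: 0.0855
```

{"fn": "drive_tool", "kwargs": {
  "targets": [
    [1, 0.8, 4.4, 0, 0, 0, 0],
    [1, 0.8, 4.4, 0, 0, 0, 0],
    [1, 0.8, 4.4, 0, 0, 0, 0],
    [1, 0.8, 4.4, 0, 0, 0, 0],
    [1, 0.8, 4.4, 0, 0, 0, 0]
  ]
}}

```text
time: 2.6
ee_pos: [0.4748, -0.0725, 0.4612]
ee_rot: [0.998, 0.069, -0.0, -0.0]
ft_force: [0.1, 0.3, 0.8]
grip_width: 0.0855
```

{"fn": "drive_tool", "kwargs": {
  "targets": [
    [1, 0.8, 4.4, 0, 0, 0, 0],
    [1, 0.8, 4.4, 0, 0, 0, 0],
    [1, 0.8, 4.4, 0, 0, 0, 0],
    [1, 0.8, 4.4, 0, 0, 0, 0],
    [1, 0, 0, 0, 0, 0, 0]
  ]
}}

```text
time: 3.1
ee_pos: [0.5315, -0.2448, 0.4596]
ee_rot: [0.998, 0.068, -0.001, 0.0]
ft_force: [-0.1, 0.0, -0.4]
grip_width: 0.0856
```

```bash
python3 - <<'E'
from h import *
delta([.549,-.286,.13])
for n in("scene","top"): cv2.imwrite(f"pics/{n}2.png",grab_frame(n))
E
```

```text
t 3.10 ee [ 0.5315 -0.2448  0.4596] w 0.0856 F [-0.1  0.  -0.4]
R cols x [ 0.9909  0.1348 -0.0019] z [-1.8e-03 -5.0e-04 -1.0e+00]
delta tool cm [ 1.24  4.31 32.96]
```

View pics/scene2.png

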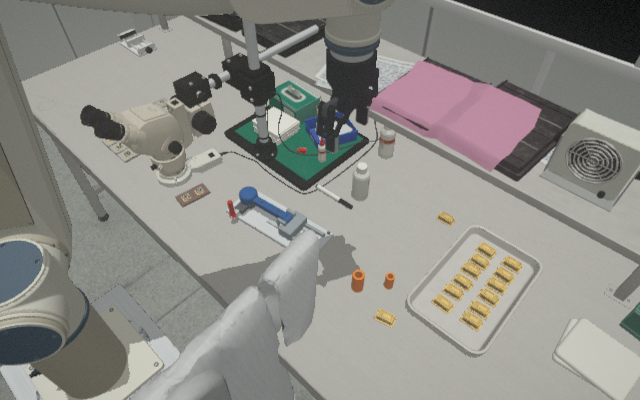

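View pics/top2.png

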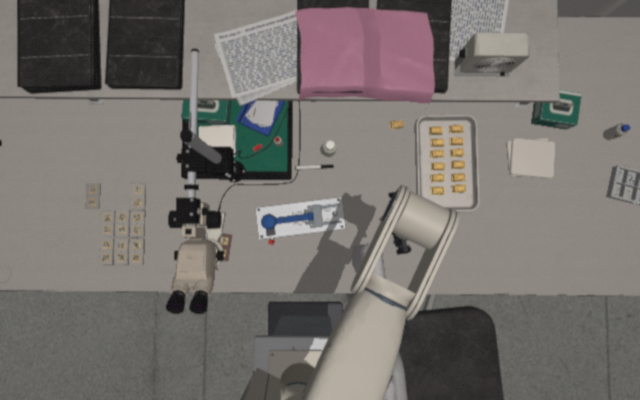

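```bash
python3 - <<'E'
from h import *
for z in(.5,.6,.7,.75,.8): print(z,proj('top',[.5315,-.2448,z]),proj('scene',[.5315,-.2448,z]))
E
```

```text
0.5 (np.float64(396.48312527535376), np.float64(222.28290080309674)) (np.float64(347.52791694088074), np.float64(124.19519096346431))
0.6 (np.float64(403.9684584262523), np.float64(221.43678804286128)) (np.float64(350.1216581010511), np.float64(71.6549589025692))
0.7 (np.float64(412.9832374300148), np.float64(220.41779270998546)) (np.float64(353.3623695468926), np.float64(6.009344752031808))
0.75 (np.float64(418.21854143909263), np.float64(219.82601443686198)) (np.float64(355.3060155493992), np.float64(-33.36220611205658))
0.8 (np.float64(424.04955876420354), np.float64(219.16689906223928)) (np.float64(357.5266085569756), np.float64(-78.34374618338816))
```

{"fn": "drive_tool", "kwargs": {
  "targets": [
    [1, 0.6, 2, 4, 0, 0, 0],
    [1, 0.6, 2.1, 4, 0, 0, 0],
    [1, 0, 0, 4, 0, 0, 0],
    [1, 0, 0, 4, 0, 0, 0],
    [1, 0, 0, 0, 0, 0, 0]
  ]
}}

```text
time: 3.7
ee_pos: [0.5453, -0.2765, 0.2958]
ee_rot: [0.998, 0.07, -0.005, -0.003]
ft_force: [-0.7, 0.3, -0.4]
grip_width: 0.0855
```

```bash
python3 - <<'E'
from h import *
delta([.549,-.285,.13])
cv2.imwrite("pics/scene3.png",grab_frame('scene'))
E
```

```text
t 3.70 ee [ 0.5453 -0.2765  0.2958] w 0.0855 F [-0.7  0.3 -0.4]
R cols x [ 0.9901  0.1399 -0.0087] z [-0.0096  0.0054 -0.9999]
delta tool cm [ 0.4   1.   16.57]
```

View pics/scene3.png

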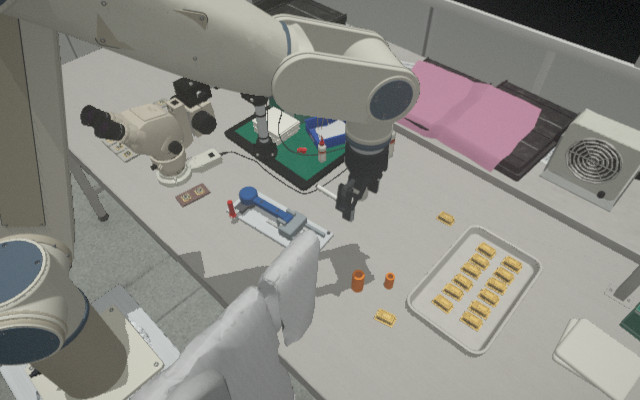

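{"fn": "drive_tool", "kwargs": {
  "targets": [
    [1, 0.2, 0.5, 4, 0, 0, 0],
    [1, 0.2, 0.4, 4, 0, 0, 0],
    [1, 0, 0, 4, 0, 0, 0],
    [1, 0, 0, 3.5, 0, 0, 0],
    [1, 0, 0, 0, 0, 0, 0]
  ]
}}

```text
time: 4.25
ee_pos: [0.5526, -0.2865, 0.1447]
ee_rot: [0.998, 0.07, -0.002, -0.001]
ft_force: [-0.0, -0.4, -0.4]
grip_width: 0.0855
```

{"fn": "drive_tool", "kwargs": {
  "targets": [
    [1, 0, 0, 0, 0, 0, 0],
    [1, 0, 0, 0, 0, 0, 0]
  ]
}}

```text
time: 4.45
ee_pos: [0.5558, -0.2886, 0.1499]
ee_rot: [0.998, 0.07, 0.002, 0.001]
ft_force: [0.0, 0.7, 0.3]
grip_width: 0.0852
```

```bash
python3 - <<'E'
from h import *
delta([.549,-.285,.13])
s=manip.sense();R=Ro.from_quat(s['ee_rot']).as_matrix()
print(R.round(4)); print(s['joint_pos'])
G=np.array([[.9911,.133,0],[.133,-.9911,0],[0,0,-1]]).T
print('turn deg',Ro.from_matrix(R.T@G).as_rotvec(degrees=True))
cv2.imwrite("pics/scene4.png",grab_frame('scene')[150:350,230:430])
cv2.imwrite("pics/scene4.png",cv2.resize(cv2.imread("pics/scene4.png"),None,fx=3,fy=3))
E
```

```text
t 4.45 ee [ 0.5558 -0.2886  0.1499] w 0.0852 F [0.  0.7 0.3]
R cols x [0.9903 0.1392 0.0044] z [ 0.0048 -0.0026 -1.    ]
delta tool cm [-0.64 -0.46  1.99]
[[ 0.9903  0.1391  0.0048]
 [ 0.1392 -0.9903 -0.0026]
 [ 0.0044  0.0032 -1.    ]]
[-4.97959895e-01  5.20633098e-01  1.68500958e+00  1.77931344e-05
  9.30513083e-01 -6.37575880e-01]
turn deg [ 0.18398814 -0.25137333  0.3556913 ]
```

View pics/scene4.png

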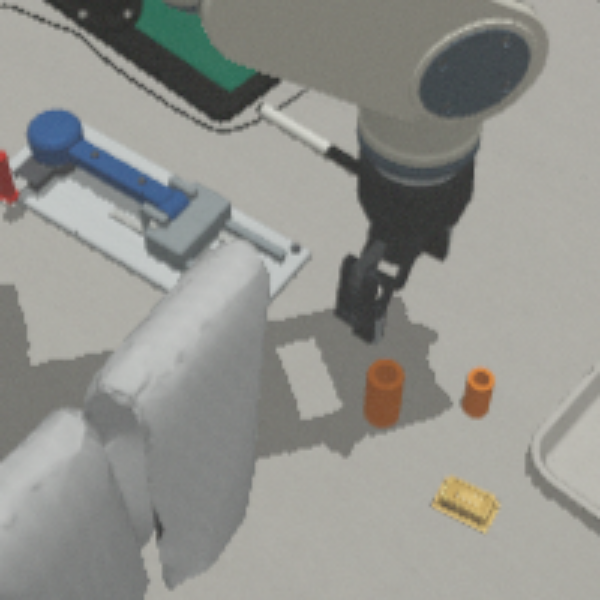

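{"fn": "drive_tool", "kwargs": {
  "targets": [
    [1, -0.6, -0.4, 1.5, 0.2, -0.2, 0.3],
    [1, 0, 0, 1.5, 0, 0, 0],
    [1, 0, 0, 0, 0, 0, 0],
    [1, 0, 0, 0, 0, 0, 0],
    [1, 0, 0, 0, 0, 0, 0]
  ]
}}

```text
time: 5.0
ee_pos: [0.5473, -0.2848, 0.1163]
ee_rot: [0.998, 0.067, -0.002, -0.002]
ft_force: [0.0, -0.7, -0.2]
grip_width: 0.0853
```

```bash
python3 - <<'E'
from h import *
delta([.549,-.285,.021])
s=manip.sense();R=Ro.from_quat(s['ee_rot']).as_matrix()
G=np.array([[.9911,.133,0],[.133,-.9911,0],[0,0,-1]]).T
print('turn deg',Ro.from_matrix(R.T@G).as_rotvec(degrees=True))
E
```

```text
t 5.00 ee [ 0.5473 -0.2848  0.1163] w 0.0853 F [ 0.  -0.7 -0.2]
R cols x [ 0.991   0.1335 -0.0035] z [-0.0039  0.003  -1.    ]
delta tool cm [0.2  0.08 9.53]
turn deg [-0.19784498  0.19844162  0.02621537]
```

{"fn": "drive_tool", "kwargs": {
  "targets": [
    [1, 0.2, 0, 2, -0.2, 0.2, 0],
    [1, 0, 0, 2, 0, 0, 0],
    [1, 0, 0, 2, 0, 0, 0],
    [1, 0, 0, 2, 0, 0, 0],
    [1, 0, 0, 0, 0, 0, 0]
  ]
}}

```text
time: 5.5
ee_pos: [0.5476, -0.2836, 0.0342]
ee_rot: [0.998, 0.067, -0.002, -0.001]
ft_force: [0.4, 0.1, -0.5]
grip_width: 0.0855
```

{"fn": "drive_tool", "kwargs": {
  "targets": [
    [1, 0, 0, 0, 0, 0, 0],
    [1, 0, 0, 0, 0, 0, 0]
  ]
}}

```text
time: 5.7
ee_pos: [0.5499, -0.2848, 0.0376]
ee_rot: [0.998, 0.067, 0.001, 0.001]
ft_force: [-0.6, -0.6, 0.2]
grip_width: 0.0855
```

```bash
python3 - <<'E'
from h import *
delta([.549,-.285,.021])
a=grab_frame('scene')
crop(a,290,200,430,320,5,'pics/s5.png')
E
```

```text
t 5.70 ee [ 0.5499 -0.2848  0.0376] w 0.0855 F [-0.6 -0.6  0.2]
R cols x [0.991  0.1335 0.0016] z [ 1.7e-03 -9.0e-04 -1.0e+00]
delta tool cm [-0.09  0.01  1.66]
```

View pics/s5.png

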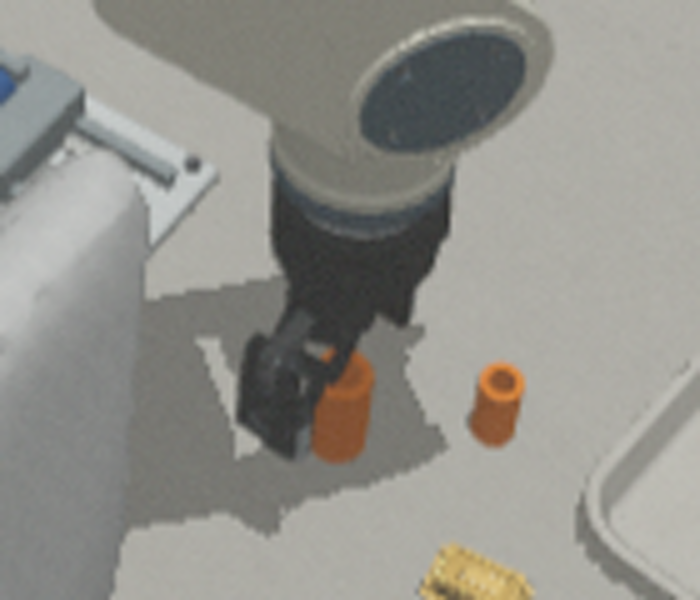

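{"fn": "drive_tool", "kwargs": {
  "targets": [
    [1, 0, 0, 0.8, 0, 0, 0],
    [1, 0, 0, 0.7, 0, 0, 0],
    [0, 0, 0, 0, 0, 0, 0],
    [0, 0, 0, 0, 0, 0, 0],
    [0, 0, 0, 0, 0, 0, 0]
  ]
}}

```text
time: 6.25
ee_pos: [0.5491, -0.2843, 0.0213]
ee_rot: [0.998, 0.067, 0.0, 0.0]
ft_force: [0.1, 0.3, 0.9]
grip_width: 0.0442
```

{"fn": "drive_tool", "kwargs": {
  "targets": [
    [0, 0, 0, 0, 0, 0, 0],
    [0, 0, 0, 0, 0, 0, 0],
    [0, 0, 0, 0, 0, 0, 0],
    [0, 0, 0, 0, 0, 0, 0]
  ]
}}

```text
time: 6.65
ee_pos: [0.5493, -0.2845, 0.0216]
ee_rot: [0.998, 0.067, 0.0, 0.0]
ft_force: [1.3, -0.1, 2.3]
grip_width: 0.028
```

{"fn": "drive_tool", "kwargs": {
  "targets": [
    [0, 0, 0, -1, 0, 0, 0],
    [0, 0, 0, -2, 0, 0, 0],
    [0, 0, 0, -3, 0, 0, 0],
    [0, 0, 0, -3, 0, 0, 0],
    [0, 0, 0, -2, 0, 0, 0]
  ]
}}

```text
time: 7.15
ee_pos: [0.5495, -0.2846, 0.1339]
ee_rot: [0.998, 0.067, 0.001, 0.001]
ft_force: [0.9, 0.6, -0.9]
grip_width: 0.0281
```

{"fn": "drive_tool", "kwargs": {
  "targets": [
    [0, 0, 0, 0, 0, 0, 0],
    [0, 0, 0, 0, 0, 0, 0]
  ]
}}

```text
time: 7.35
ee_pos: [0.5488, -0.2842, 0.1315]
ee_rot: [0.998, 0.067, 0.0, 0.0]
ft_force: [-0.2, 0.2, -1.0]
grip_width: 0.0283
```

```bash
python3 - <<'E'
from h import *
delta([.570,-.1127,.15])
a=grab_frame('scene');b=grab_frame('top')
crop(a,290,150,430,280,5,'pics/s6.png');crop(b,300,170,460,260,5,'pics/t6.png')
E
```

```text
t 7.35 ee [ 0.5488 -0.2842  0.1315] w 0.0283 F [-0.2  0.2 -1. ]
R cols x [9.910e-01 1.335e-01 3.000e-04] z [ 3.e-04 -2.e-04 -1.e+00]
delta tool cm [  4.39 -16.71  -1.85]
```

View pics/s6.png

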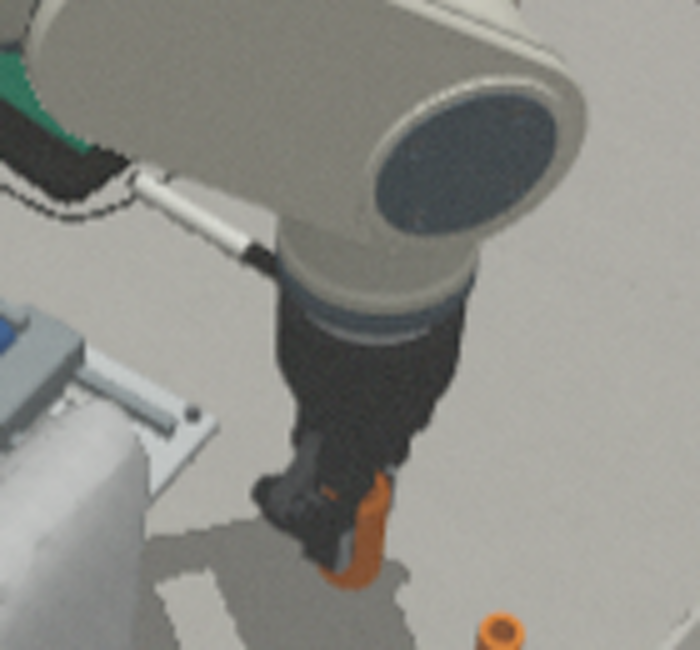

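View pics/t6.png

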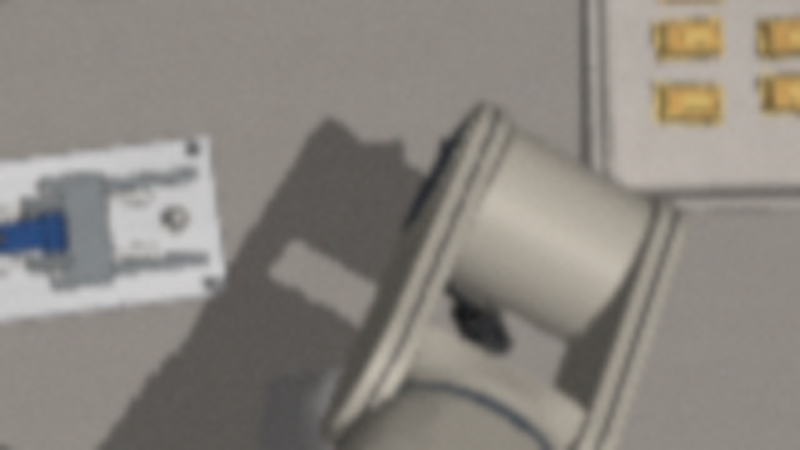

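```bash
python3 - <<'E'
from h import *
a=grab_frame('scene');s=manip.sense()
h=cv2.cvtColor(a,cv2.COLOR_BGR2HSV).astype(int)
m=(h[...,0]>=3)&(h[...,0]<=14)&(h[...,1]>130)&(h[...,2]>60);m[:, :345]=0;m[:,376:]=0;m[275:]=0;m[:235]=0
ys,xs=np.where(m)
for y in range(240,272):
    x=xs[ys==y]
    if len(x): print(y,x.min(),x.max(),end=' | ')
print()
ctr=s['ee_pos'].copy()
for z in(.11,.12,.13):
    pts=np.array([proj('scene',[ctr[0]+.015*np.cos(t),ctr[1]+.015*np.sin(t),z]) for t in np.linspace(0,6.28,60)])
    print(z,pts.min(0),pts.max(0))
E
```

```text
245 365 365 | 246 365 366 | 247 365 366 | 248 365 366 | 249 363 366 | 250 362 366 | 251 362 366 | 252 361 366 | 253 361 366 | 254 361 366 | 255 361 365 | 256 361 365 | 257 361 365 | 258 361 365 | 259 361 365 | 260 361 365 | 261 361 365 | 262 360 365 | 263 360 365 | 264 359 364 | 265 355 364 | 266 355 363 | 267 357 361 | 
0.11 [351.84964153 256.81363275] [364.83979765 267.65683352]
0.12 [352.05194455 254.3442393 ] [365.1373692  265.21933934]
0.13 [352.25722295 251.83884093] [365.43932381 262.74560782]
```

```bash
python3 - <<'E'
from h import *
t=np.mean([cv2.imread('pics/top0.png').astype(float),cv2.imread('pics/top2.png')],0).astype(np.uint8)
t=cv2.imread('pics/top0.png')
crop(t,315,195,355,235,16,'pics/z1.png')
def Z(p): return (p[0]+.5)/16+315-.5,(p[1]+.5)/16+195-.5
d=np.array([-.1327,.9912]);x=np.array([.9912,.1327]);C=np.array([.5543,.005])
for S in [C-.12*d, np.array([.5694,-.1115])]:
  for z in(.015,.05):
    u,v=proj('top',[*S,z]);print(S,z,((u-315+.5)*16-.5,(v-195+.5)*16-.5))
E
```

```text
[ 0.570224 -0.113944] 0.015 (np.float64(322.69810361531745), np.float64(300.03260697286987))
[ 0.570224 -0.113944] 0.05 (np.float64(329.20935656284655), np.float64(293.8106963212499))
[ 0.5694 -0.1115] 0.015 (np.float64(311.2454113038302), np.float64(303.7876468357035))
[ 0.5694 -0.1115] 0.05 (np.float64(317.51118599953134), np.float64(297.6460911660729))
```

View pics/z1.png

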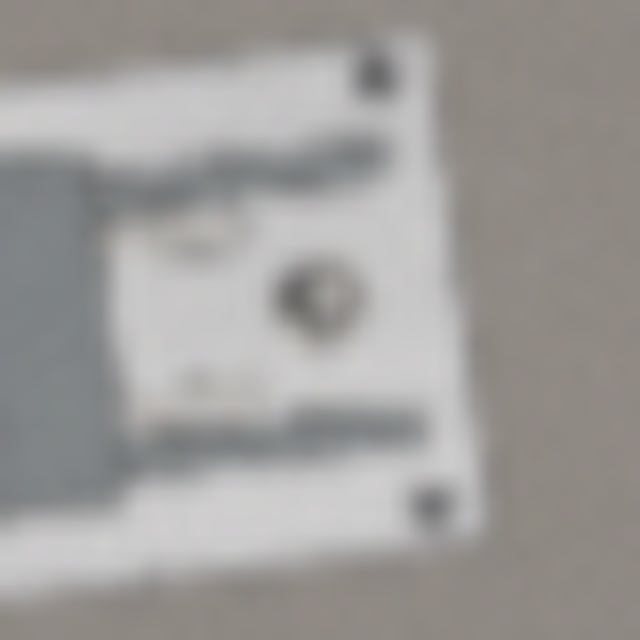

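{"fn": "drive_tool", "kwargs": {
  "targets": [
    [0, 0.5, -2, 0, 0, 0, 0],
    [0, 0.6, -2.1, 0, 0, 0, 0],
    [0, 0.6, -2.1, 0, 0, 0, 0],
    [0, 0.6, -2.1, 0, 0, 0, 0],
    [0, 0.6, -2.1, 0, 0, 0, 0]
  ]
}}

```text
time: 8.0
ee_pos: [0.5631, -0.1763, 0.1299]
ee_rot: [0.998, 0.067, -0.001, -0.0]
ft_force: [0.4, -0.6, -1.2]
grip_width: 0.0283
```

{"fn": "drive_tool", "kwargs": {
  "targets": [
    [0, 0.6, -2.1, 0, 0, 0, 0],
    [0, 0.5, -2.1, 0, 0, 0, 0],
    [0, 0.4, -2, 0, 0, 0, 0],
    [0, 0, 0, 0, 0, 0, 0],
    [0, 0, 0, 0, 0, 0, 0]
  ]
}}

```text
time: 8.5
ee_pos: [0.57, -0.1137, 0.1304]
ee_rot: [0.998, 0.067, -0.001, -0.0]
ft_force: [-0.6, -0.4, -0.8]
grip_width: 0.0284
```

{"fn": "drive_tool", "kwargs": {
  "targets": [
    [0, 0, 0, 0, 0, 0, 0],
    [0, 0, 0, 0, 0, 0, 0]
  ]
}}

```text
time: 8.7
ee_pos: [0.5703, -0.1147, 0.1311]
ee_rot: [0.998, 0.066, -0.0, 0.0]
ft_force: [0.4, -0.0, -0.3]
grip_width: 0.0278
```

```bash
python3 - <<'E'
from h import *
delta([.5705,-.114,.08])
s=manip.sense();R=Ro.from_quat(s['ee_rot']).as_matrix()
G=np.array([[.9911,.133,0],[.133,-.9911,0],[0,0,-1]]).T
print('turn deg',Ro.from_matrix(R.T@G).as_rotvec(degrees=True))
a=grab_frame('scene');b=grab_frame('top')
crop(a,230,130,390,260,5,'pics/s7.png');crop(b,290,170,420,260,5,'pics/t7.png')
E
```

```text
t 8.70 ee [ 0.5703 -0.1147  0.1311] w 0.0278 F [ 0.4 -0.  -0.3]
R cols x [ 9.912e-01  1.326e-01 -4.000e-04] z [-4.e-04 -1.e-04 -1.e+00]
delta tool cm [ 0.03 -0.07  5.11]
turn deg [ 0.00022205  0.02043561 -0.02549417]
```

View pics/s7.png

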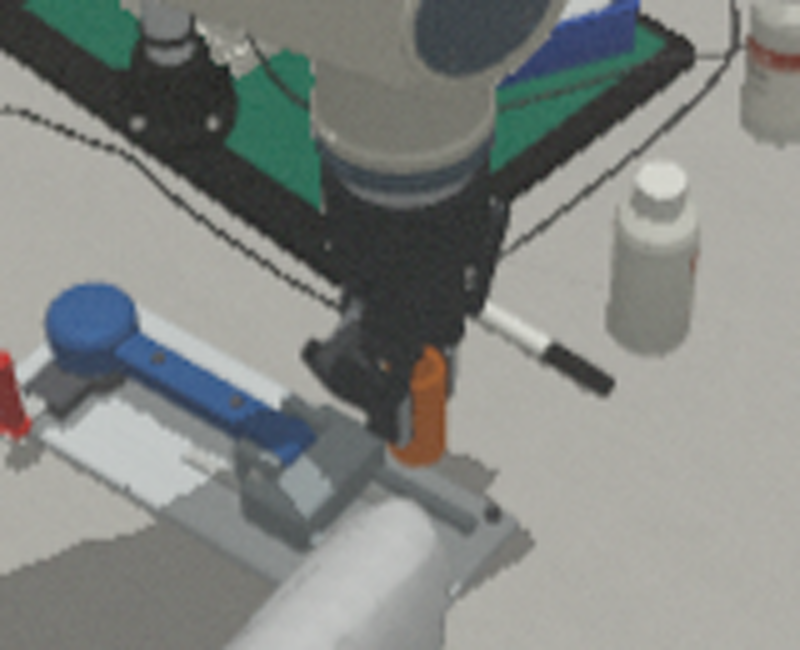

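View pics/t7.png

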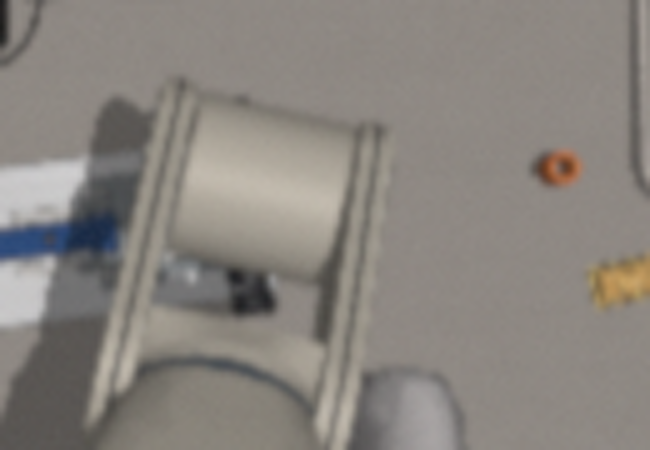

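{"fn": "drive_tool", "kwargs": {
  "targets": [
    [0, 0, -0.1, 2, 0, 0, 0],
    [0, 0, 0, 2, 0, 0, 0],
    [0, 0, 0, 1.2, 0, 0, 0],
    [0, 0, 0, 0, 0, 0, 0],
    [0, 0, 0, 0, 0, 0, 0]
  ]
}}

```text
time: 9.3
ee_pos: [0.5705, -0.1131, 0.0795]
ee_rot: [0.998, 0.067, -0.0, -0.0]
ft_force: [0.4, -0.2, -1.2]
grip_width: 0.0282
```

{"fn": "drive_tool", "kwargs": {
  "targets": [
    [0, 0, 0, 0.5, 0, 0, 0],
    [0, 0, 0, 0.4, 0, 0, 0],
    [0, 0, 0, 0.4, 0, 0, 0],
    [0, 0, 0, 0, 0, 0, 0]
  ]
}}

```text
time: 9.7
ee_pos: [0.57, -0.1128, 0.0659]
ee_rot: [0.998, 0.067, -0.0, -0.0]
ft_force: [0.4, -0.4, -0.3]
grip_width: 0.0281
```

{"fn": "drive_tool", "kwargs": {
  "targets": [
    [0, 0, 0, 0.4, 0, 0, 0],
    [0, 0, 0, 0.4, 0, 0, 0],
    [0, 0, 0, 0, 0, 0, 0]
  ]
}}

```text
time: 10.0
ee_pos: [0.5699, -0.1127, 0.0577]
ee_rot: [0.998, 0.067, -0.0, -0.0]
ft_force: [-0.0, 1.3, -1.7]
grip_width: 0.0282
```

```bash
python3 - <<'E'
from h import *
delta([.5705,-.114,.036])
s=manip.sense();print(s['wrist_torque'])
a=grab_frame('scene')
crop(a,270,150,370,260,6,'pics/s8.png')
E
```

```text
t 10.00 ee [ 0.5699 -0.1127  0.0577] w 0.0282 F [-0.   1.3 -1.7]
R cols x [ 9.910e-01  1.336e-01 -9.000e-04] z [-9.e-04  3.e-04 -1.e+00]
delta tool cm [0.04 0.14 2.17]
[ 0.31489187 -0.00476115 -0.03514203]
```

View pics/s8.png

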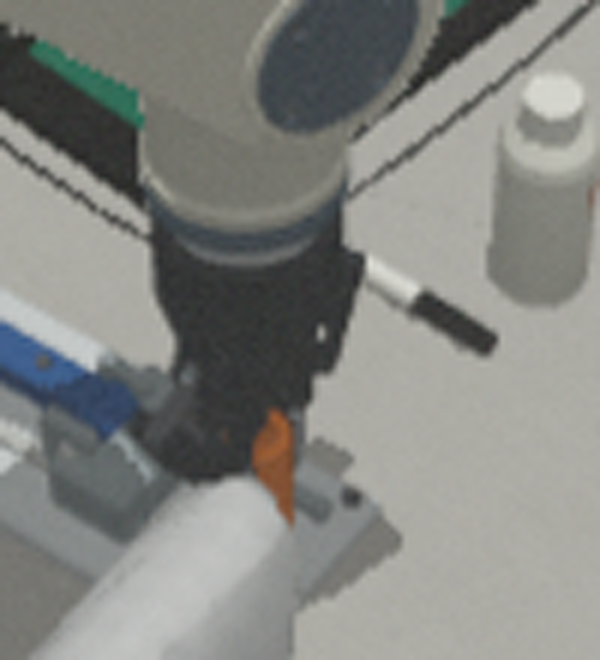

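{"fn": "drive_tool", "kwargs": {
  "targets": [
    [0, 0, 0, 0.4, 0, 0, 0],
    [0, 0, 0, 0.4, 0, 0, 0],
    [0, 0, 0, 0, 0, 0, 0]
  ]
}}

```text
time: 10.35
ee_pos: [0.57, -0.1127, 0.0497]
ee_rot: [0.998, 0.067, -0.0, -0.0]
ft_force: [-0.6, 2.8, -2.1]
grip_width: 0.0281
```

{"fn": "drive_tool", "kwargs": {
  "targets": [
    [0, 0, 0, 0.4, 0, 0, 0],
    [0, 0, 0, 0.4, 0, 0, 0],
    [0, 0, 0, 0, 0, 0, 0]
  ]
}}

```text
time: 10.65
ee_pos: [0.57, -0.1127, 0.0416]
ee_rot: [0.998, 0.067, -0.0, -0.0]
ft_force: [-0.4, 3.9, -3.1]
grip_width: 0.028
```

{"fn": "drive_tool", "kwargs": {
  "targets": [
    [0, 0, -0.1, 0.2, 0, 0, 0],
    [0, 0, 0, 0.2, 0, 0, 0],
    [0, 0, 0, 0.2, 0, 0, 0],
    [0, 0, 0, 0, 0, 0, 0]
  ]
}}

```text
time: 11.05
ee_pos: [0.5704, -0.1124, 0.0366]
ee_rot: [0.998, 0.067, 0.0, 0.0]
ft_force: [-0.4, -1.0, 2.2]
grip_width: 0.028
```

{"fn": "drive_tool", "kwargs": {
  "targets": [
    [0, 0, 0.05, 0.2, 0, 0, 0],
    [0, 0, 0, 0, 0, 0, 0]
  ]
}}

```text
time: 11.25
ee_pos: [0.5705, -0.1125, 0.0364]
ee_rot: [0.998, 0.067, 0.0, -0.0]
ft_force: [-6.6, 2.5, 22.4]
grip_width: 0.0279
```

{"fn": "drive_tool", "kwargs": {
  "targets": [
    [0, 0, 0, -0.2, 0, 0, 0],
    [0.9, 0, 0, 0, 0, 0, 0],
    [0.9, 0, 0, 0, 0, 0, 0],
    [0.9, 0, 0, 0, 0, 0, 0],
    [0.9, 0, 0, 0, 0, 0, 0]
  ]
}}

```text
time: 11.75
ee_pos: [0.5701, -0.1125, 0.036]
ee_rot: [0.998, 0.067, -0.0, -0.0]
ft_force: [-0.2, -0.6, 0.8]
grip_width: 0.077
```

{"fn": "drive_tool", "kwargs": {
  "targets": [
    [0.9, 0, 0, 0, 0, 0, 0],
    [0.9, 0, 0, 0, 0, 0, 0],
    [0.9, 0, 0, -1, 0, 0, 0],
    [0.9, 0, 0, -2, 0, 0, 0],
    [0.9, 0, 0, -2, 0, 0, 0]
  ]
}}

```text
time: 12.25
ee_pos: [0.57, -0.1124, 0.0872]
ee_rot: [0.998, 0.067, -0.0, -0.0]
ft_force: [0.2, -0.1, 0.4]
grip_width: 0.0772
```

{"fn": "drive_tool", "kwargs": {
  "targets": [
    [0.9, 0, 0, -3, 0, 0, 0],
    [0.9, 0, 0, -3, 0, 0, 0],
    [0.9, 0, 0, -3, 0, 0, 0],
    [0.9, 0, 0, 0, 0, 0, 0],
    [0.9, 0, 0, 0, 0, 0, 0]
  ]
}}

```text
time: 12.75
ee_pos: [0.5706, -0.1125, 0.1776]
ee_rot: [0.998, 0.067, 0.001, 0.0]
ft_force: [-0.9, -0.2, 0.2]
grip_width: 0.0774
```

```bash
python3 - <<'E'
from h import *
delta([.474,.099,.2])
a=grab_frame('scene');b=grab_frame('top')
crop(a,215,130,375,260,5,'pics/s9.png');crop(b,240,180,400,260,5,'pics/t9.png')
E
```

```text
t 12.75 ee [ 0.5706 -0.1125  0.1776] w 0.0774 F [-0.9 -0.2  0.2]
R cols x [0.991  0.1335 0.0021] z [ 2.2e-03 -5.0e-04 -1.0e+00]
delta tool cm [ -6.75 -22.25  -2.28]
```

View pics/s9.png

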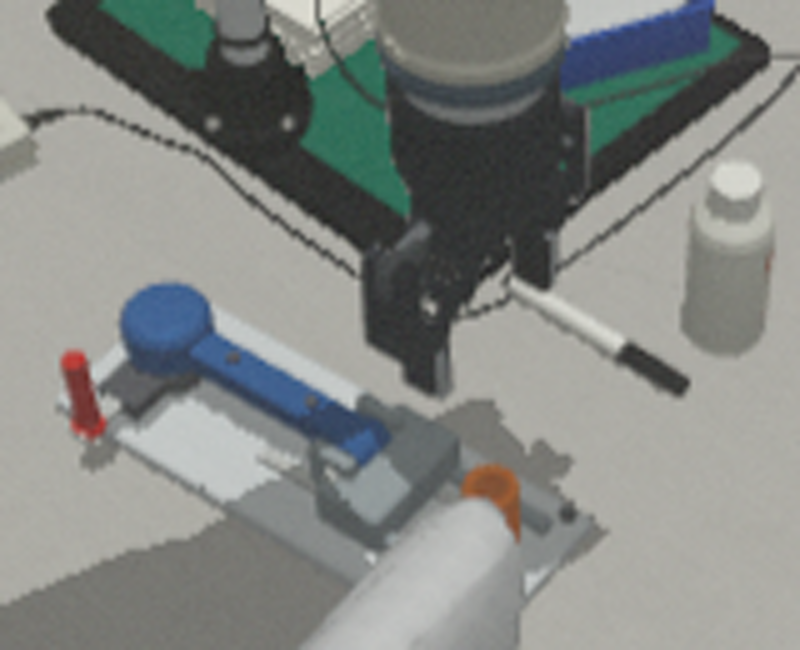

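View pics/t9.png

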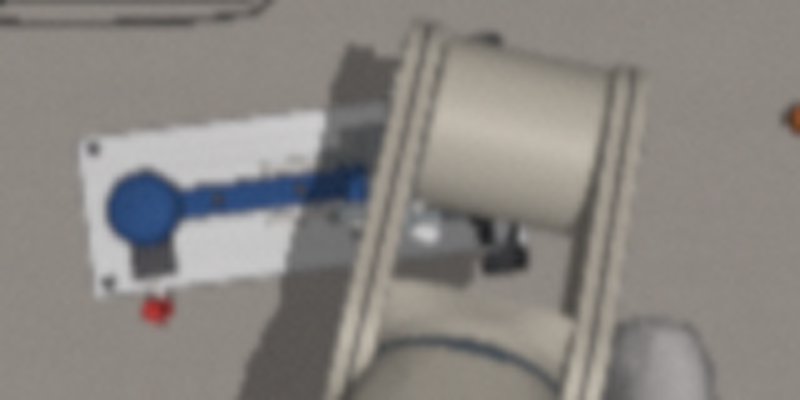

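```bash
python3 - <<'E'
from h import *
def tri(n,a,b):
    o1,d1=ray('top',60+a[0]/2,40+a[1]/2);o2,d2=ray('scene',60+b[0]/2.8,b[1]/2.8)
    x=np.linalg.lstsq(np.stack([d1,-d2],1),o2-o1,rcond=None)[0];print(n,(o1+d1*x[0]).round(3),(o2+d2*x[1]).round(3))
tri('knob low R',(330,430),(325,412));tri('focus knob R',(318,358),(405,345));tri('eyeR',(290,520),(150,360));tri('lightbox',(325,370),(430,440))
print('sleeve now',onz('scene',215+492/5,130+485/5,.075))
for p in [(.4745,.1005,.0865),(.4727,.1015,.0865)]: print(proj('top',p),proj('scene',p))
for f,x0,y0,x1,y1,n in(('top',262,232,282,252,'pt'),('scene',220,190,250,225,'ps')):
    im=cv2.imread('pics/%s0.png'%f);crop(im,x0,y0,x1,y1,16,f'pics/{n}.png')
E
```

```text
knob low R [0.436 0.218 0.234] [0.431 0.221 0.234]
focus knob R [0.542 0.237 0.237] [0.535 0.242 0.238]
eyeR [0.32  0.249 0.344] [0.318 0.25  0.344]
lightbox [0.526 0.25  0.117] [0.537 0.242 0.116]
sleeve now [ 0.57125603 -0.11607971  0.075     ]
(np.float64(269.63785552772083), np.float64(241.24461297546637)) (np.float64(229.72608157114985), np.float64(201.57423316240704))
(np.float64(269.32311709093915), np.float64(241.7958051758348)) (np.float64(228.95975095894872), np.float64(201.75125940438193))
```

View pics/pt.png

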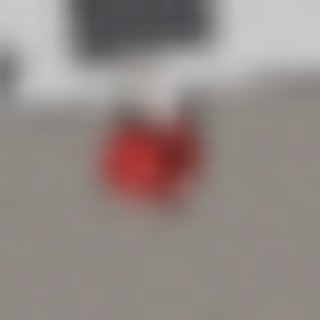

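View pics/ps.png

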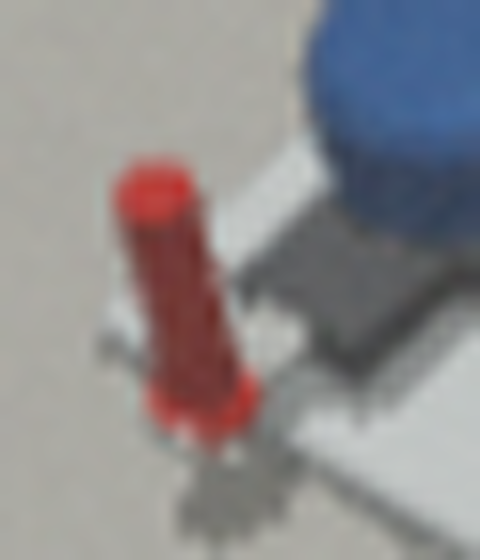

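{"fn": "drive_tool", "kwargs": {
  "targets": [
    [0.52, -0.7, -2.2, 0, 0, 0, 0],
    [0.52, -0.7, -2.2, 0, 0, 0, 0],
    [0.52, -0.7, -2.2, 0, 0, 0, 0],
    [0.52, -0.7, -2.2, 0, 0, 0, 0],
    [0.52, -0.7, -2.2, 0, 0, 0, 0]
  ]
}}

```text
time: 13.35
ee_pos: [0.5195, -0.0073, 0.175]
ee_rot: [0.998, 0.067, -0.001, -0.0]
ft_force: [-0.3, -0.7, 0.2]
grip_width: 0.0442
```

{"fn": "drive_tool", "kwargs": {
  "targets": [
    [0.52, -0.7, -2.2, 0, 0, 0, 0],
    [0.52, -0.7, -2.2, 0, 0, 0, 0],
    [0.52, -0.7, -2.2, 0, 0, 0, 0],
    [0.52, -0.7, -2.2, 0, 0, 0, 0],
    [0.52, -0.7, -2.2, 0, 0, 0, 0]
  ]
}}

```text
time: 13.85
ee_pos: [0.4701, 0.0969, 0.1751]
ee_rot: [0.998, 0.067, -0.001, 0.0]
ft_force: [0.5, -0.9, 0.5]
grip_width: 0.0452
```

{"fn": "drive_tool", "kwargs": {
  "targets": [
    [0.52, 0, 0, 1, 0, 0, 0],
    [0.52, 0, 0, 1, 0, 0, 0],
    [0.52, 0, 0, 1, 0, 0, 0],
    [0.52, 0, 0, 0, 0, 0, 0],
    [0.52, 0, 0, 0, 0, 0, 0]
  ]
}}

```text
time: 14.35
ee_pos: [0.4714, 0.0956, 0.1456]
ee_rot: [0.998, 0.066, -0.001, 0.0]
ft_force: [0.3, -0.0, -0.0]
grip_width: 0.0445
```

```bash
python3 - <<'E'
from h import *
delta([.4719,.1006,.05])
s=manip.sense();R=Ro.from_quat(s['ee_rot']).as_matrix();print(s['joint_pos'])
G=np.array([[.9911,.133,0],[.133,-.9911,0],[0,0,-1]]).T
print('turn deg',Ro.from_matrix(R.T@G).as_rotvec(degrees=True))
a=grab_frame('scene');b=grab_frame('top')
crop(a,160,100,320,230,5,'pics/s10.png');crop(b,200,180,360,260,5,'pics/t10.png')
E
```

```text
t 14.35 ee [0.4714 0.0956 0.1456] w 0.0445 F [ 0.3 -0.  -0. ]
R cols x [ 0.9912  0.1325 -0.0014] z [-1.4e-03 -3.0e-04 -1.0e+00]
delta tool cm [ 0.13 -0.49  9.56]
[ 1.75354788e-01  3.45063283e-01  2.00421881e+00 -9.06289161e-05
  7.93728360e-01  4.24900221e-02]
turn deg [ 0.00712533  0.0810055  -0.02687362]
```

View pics/s10.png

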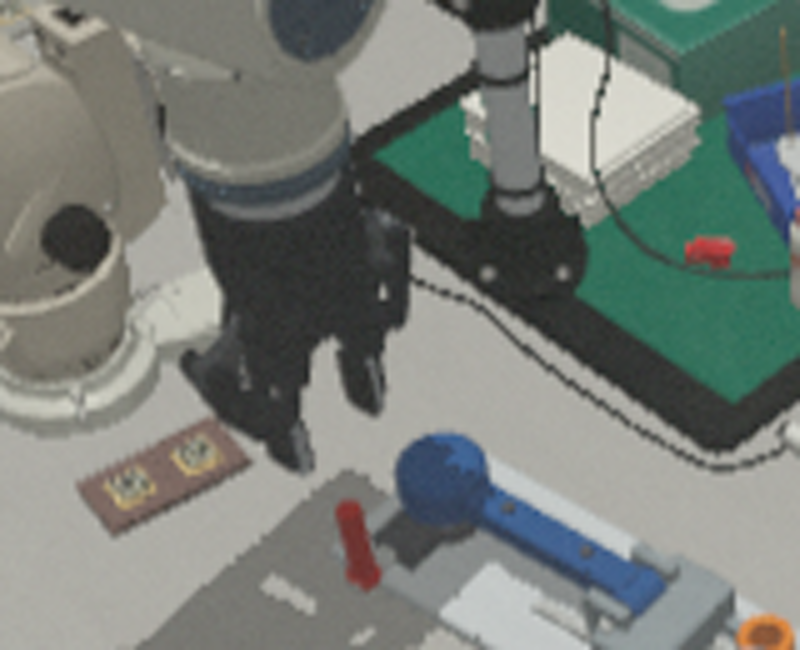

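View pics/t10.png

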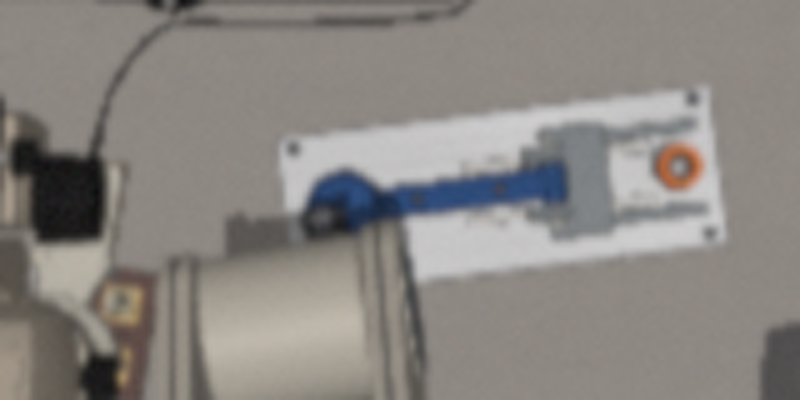

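{"fn": "drive_tool", "kwargs": {
  "targets": [
    [0.52, 0.1, -0.4, 1.5, 0, 0, 0],
    [0.52, 0, 0, 1.5, 0, 0, 0],
    [0.52, 0, 0, 1.5, 0, 0, 0],
    [0.52, 0, 0, 0, 0, 0, 0],
    [0.52, 0, 0, 0, 0, 0, 0]
  ]
}}

```text
time: 14.95
ee_pos: [0.4722, 0.1002, 0.1017]
ee_rot: [0.998, 0.067, 0.0, 0.0]
ft_force: [0.3, 0.8, 1.0]
grip_width: 0.0445
```

```bash
python3 - <<'E'
from h import *
delta([.4719,.1006,.05])
a=grab_frame('scene')
crop(a,190,130,290,230,6,'pics/s11.png')
E
```

```text
t 14.95 ee [0.4722 0.1002 0.1017] w 0.0445 F [0.3 0.8 1. ]
R cols x [9.911e-01 1.333e-01 1.000e-04] z [ 1.e-04 -0.e+00 -1.e+00]
delta tool cm [-0.02 -0.04  5.17]
```

View pics/s11.png

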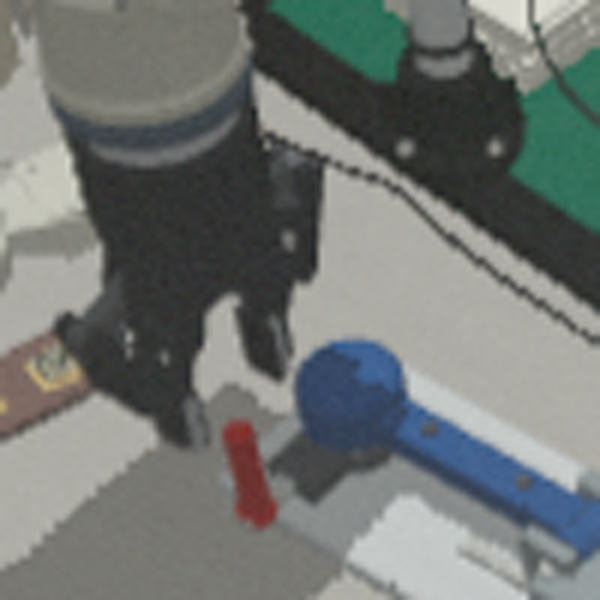

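{"fn": "drive_tool", "kwargs": {
  "targets": [
    [0.52, 0, 0, 1, 0, 0, 0],
    [0.52, 0, 0, 1, 0, 0, 0],
    [0.52, 0, 0, 0.5, 0, 0, 0],
    [0.52, 0, 0, 0, 0, 0, 0]
  ]
}}

```text
time: 15.4
ee_pos: [0.4712, 0.1002, 0.0753]
ee_rot: [0.998, 0.067, -0.001, 0.0]
ft_force: [-0.3, -0.2, -0.5]
grip_width: 0.0444
```

```bash
python3 - <<'E'
from h import *
delta([.4719,.1006,.05])
a=grab_frame('scene')
crop(a,190,130,290,230,6,'pics/s12.png')
E
```

```text
t 15.40 ee [0.4712 0.1002 0.0753] w 0.0444 F [-0.3 -0.2 -0.5]
R cols x [ 0.991   0.1336 -0.0019] z [-1.9e-03 -4.0e-04 -1.0e+00]
delta tool cm [ 0.08 -0.03  2.53]
```

View pics/s12.png

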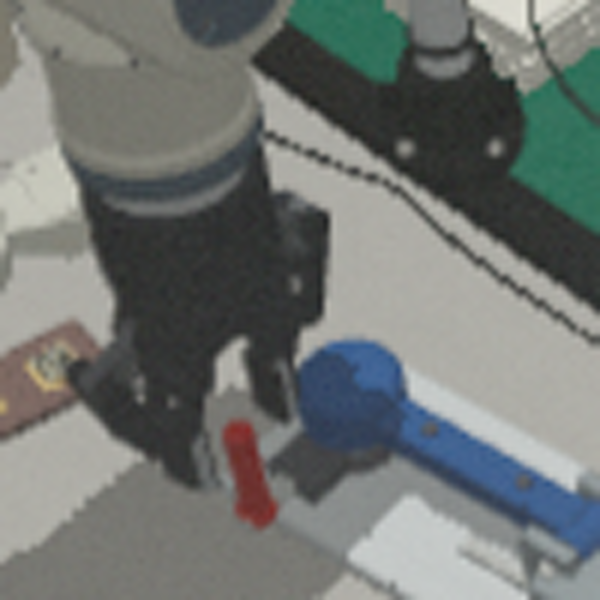

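{"fn": "drive_tool", "kwargs": {
  "targets": [
    [0.52, 0, 0, 0.5, 0, 0, 0],
    [0.52, 0, 0, 0.5, 0, 0, 0],
    [0.52, 0, 0, 0, 0, 0, 0]
  ]
}}

```text
time: 15.75
ee_pos: [0.4715, 0.1003, 0.0657]
ee_rot: [0.998, 0.067, -0.001, 0.0]
ft_force: [0.1, -0.2, -0.7]
grip_width: 0.0445
```

{"fn": "drive_tool", "kwargs": {
  "targets": [
    [0.52, 0, 0, 0.6, 0, 0, 0],
    [0.52, 0, 0, 0.6, 0, 0, 0],
    [0.52, 0, 0, 0, 0, 0, 0]
  ]
}}

```text
time: 16.05
ee_pos: [0.4714, 0.1002, 0.0535]
ee_rot: [0.998, 0.067, -0.001, 0.0]
ft_force: [0.6, -0.0, -0.3]
grip_width: 0.0442
```

{"fn": "drive_tool", "kwargs": {
  "targets": [
    [0, 0, 0, 0, 0, 0, 0],
    [0, 0, 0, 0, 0, 0, 0],
    [0, 0, 0, 0, 0, 0, 0],
    [0, 0, 0, 0, 0, 0, 0]
  ]
}}

```text
time: 16.45
ee_pos: [0.4736, 0.1006, 0.0547]
ee_rot: [0.998, 0.067, 0.002, -0.0]
ft_force: [5.1, 0.2, -3.7]
grip_width: 0.012
```

```bash
python3 - <<'E'
from h import *
delta(None)
a=grab_frame('scene')
crop(a,190,130,290,230,6,'pics/s13.png')
E
```

```text
t 16.45 ee [0.4736 0.1006 0.0547] w 0.0120 F [ 5.1  0.2 -3.7]
R cols x [0.991  0.1336 0.0033] z [ 3.2e-03  5.0e-04 -1.0e+00]
```

View pics/s13.png

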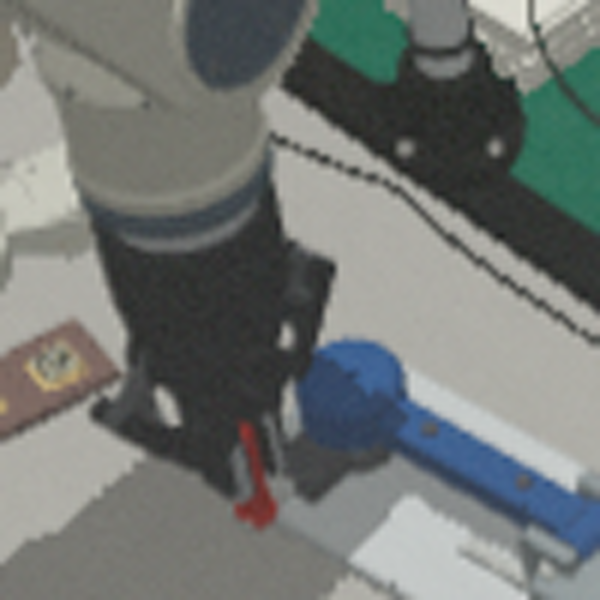

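{"fn": "drive_tool", "kwargs": {
  "targets": [
    [0, -0.5, 0, 0, 0, 0, 0],
    [0, -0.5, 0, 0, 0, 0, 0],
    [0, -0.4, 0, 0, 0, 0, 0],
    [0, 0, 0, 0, 0, 0, 0]
  ]
}}

```text
time: 16.9
ee_pos: [0.4606, 0.0988, 0.055]
ee_rot: [0.998, 0.067, 0.003, -0.0]
ft_force: [8.8, 0.0, -3.9]
grip_width: 0.0123
```

```bash
python3 - <<'E'
from h import *
delta(None)
a=grab_frame('scene')
crop(a,190,130,290,230,6,'pics/s14.png')
E
```

```text
t 16.90 ee [0.4606 0.0988 0.055 ] w 0.0123 F [ 8.8  0.  -3.9]
R cols x [0.991  0.1336 0.0056] z [ 5.6e-03  9.0e-04 -1.0e+00]
```

View pics/s14.png

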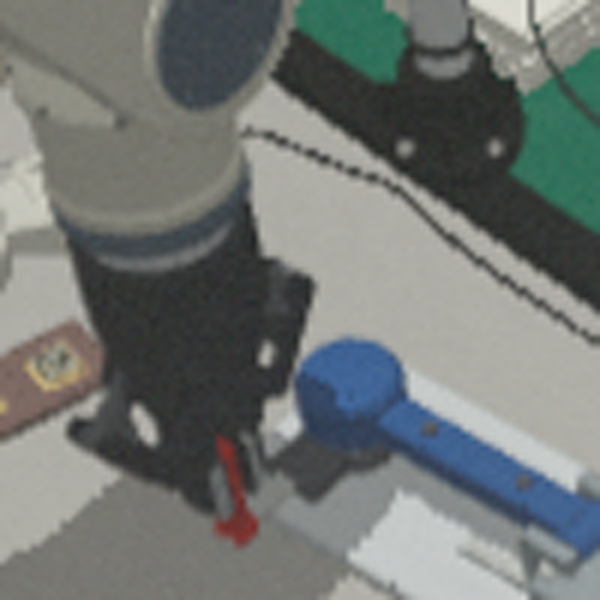

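{"fn": "drive_tool", "kwargs": {
  "targets": [
    [0, 0, 0.05, -0.6, 2.5, 0, 0],
    [0, 0, 0.05, -0.6, 2.5, 0, 0],
    [0, 0, 0, 0, 0, 0, 0]
  ]
}}

```text
time: 17.25
ee_pos: [0.4619, 0.0972, 0.0677]
ee_rot: [0.997, 0.066, 0.001, -0.044]
ft_force: [7.7, 5.2, -3.1]
grip_width: 0.0121
```

```bash
python3 - <<'E'
from h import *
delta(None)
a=grab_frame('scene')
crop(a,190,130,290,230,6,'pics/s15.png')
E
```

```text
t 17.25 ee [0.4619 0.0972 0.0677] w 0.0121 F [ 7.7  5.2 -3.1]
R cols x [0.9913 0.1315 0.0071] z [-0.0046  0.0887 -0.996 ]
```

View pics/s15.png

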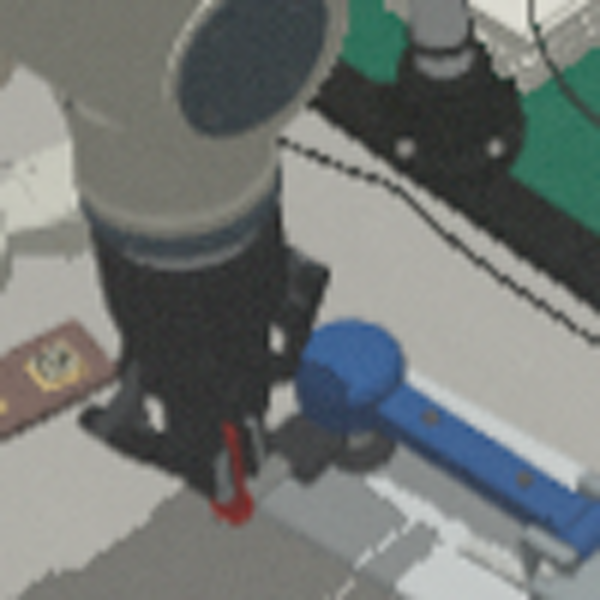

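{"fn": "drive_tool", "kwargs": {
  "targets": [
    [0, -0.1, 0, -0.6, 2.5, 0, 0],
    [0, 0, 0, -0.6, 2.5, 0, 0],
    [0, 0, 0.05, -0.6, 2.5, 0, 0],
    [0, 0, 0.05, -0.6, 2.5, 0, 0],
    [0, 0, 0, 0, 0, 0, 0]
  ]
}}

```text
time: 17.8
ee_pos: [0.4616, 0.0915, 0.0909]
ee_rot: [0.989, 0.065, -0.005, -0.13]
ft_force: [8.9, 1.4, -4.6]
grip_width: 0.0125
```

```bash
python3 - <<'E'
from h import *
delta(None)
a=grab_frame('scene')
crop(a,190,110,290,230,5,'pics/s16.png')
E
```

```text
t 17.80 ee [0.4616 0.0915 0.0909] w 0.0125 F [ 8.9  1.4 -4.6]
R cols x [0.9914 0.1305 0.0068] z [-0.0273  0.2573 -0.966 ]
```

View pics/s16.png

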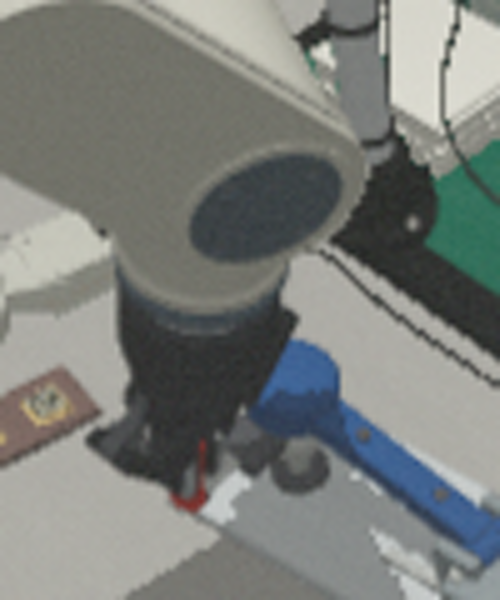

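{"fn": "drive_tool", "kwargs": {
  "targets": [
    [0, 0, 0.05, -0.6, 2.5, 0, 0],
    [0, 0, 0.05, -0.6, 2.5, 0, 0],
    [0, 0, 0.05, -0.6, 2.5, 0, 0],
    [0, 0, 0, 0, 0, 0, 0],
    [0, 0, 0, 0, 0, 0, 0]
  ]
}}

```text
time: 18.35
ee_pos: [0.462, 0.0848, 0.1071]
ee_rot: [0.979, 0.065, -0.01, -0.194]
ft_force: [8.5, -0.9, -5.1]
grip_width: 0.0124
```

```bash
python3 - <<'E'
from h import *
delta(None)
a=grab_frame('scene');b=grab_frame('top')
crop(a,190,90,340,240,5,'pics/s17.png');crop(b,220,180,380,260,5,'pics/t17.png')
E
```

```text
t 18.35 ee [0.462  0.0848 0.1071] w 0.0124 F [ 8.5 -0.9 -5.1]
R cols x [0.9914 0.1307 0.0056] z [-0.0446  0.3784 -0.9246]
```

View pics/s17.png

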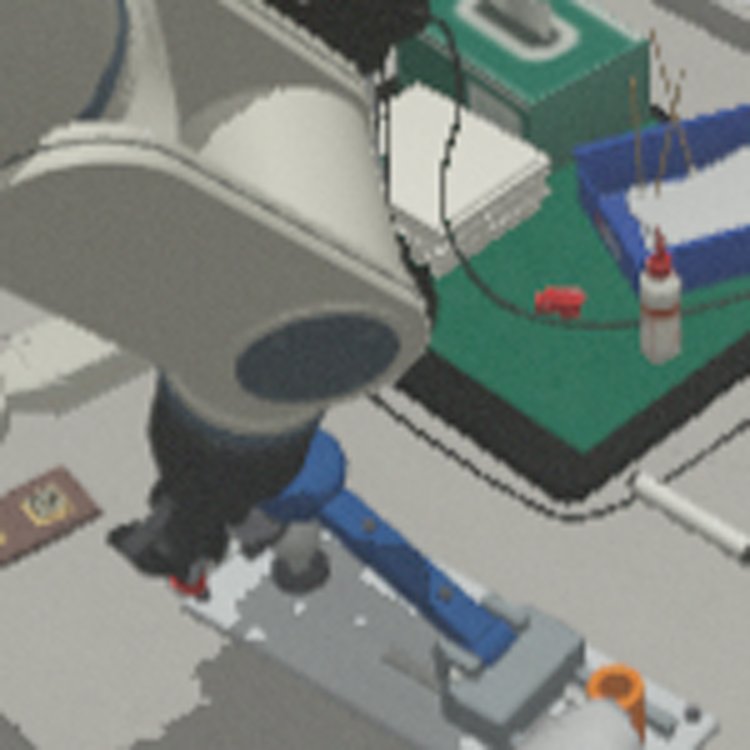

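View pics/t17.png

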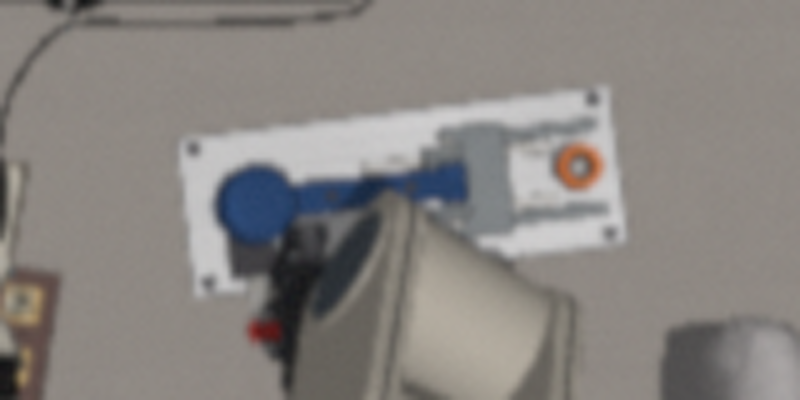

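{"fn": "drive_tool", "kwargs": {
  "targets": [
    [0, 0, 0, 0, 0, 0, 0],
    [0, 0, 0, 0, 0, 0, 0],
    [0, 0, 0, 0, 0, 0, 0],
    [0, 0, 0, 0, 0, 0, 0],
    [0, 0, 0, 0, 0, 0, 0]
  ]
}}

```text
time: 18.95
ee_pos: [0.462, 0.085, 0.107]
ee_rot: [0.979, 0.065, -0.01, -0.194]
ft_force: [8.7, -1.5, -4.6]
grip_width: 0.0122
```

{"fn": "drive_tool", "kwargs": {
  "targets": [
    [0, 0, 0, 0, 0, 0, 0],
    [0, 0, 0, 0, 0, 0, 0],
    [0, 0, 0, 0, 0, 0, 0],
    [0, 0, 0, 0, 0, 0, 0],
    [0, 0, 0, 0, 0, 0, 0]
  ]
}}

```text
time: 19.45
ee_pos: [0.462, 0.085, 0.107]
ee_rot: [0.979, 0.065, -0.01, -0.194]
ft_force: [8.5, -0.8, -4.8]
grip_width: 0.012
```

```bash
python3 - <<'E'
from h import *
delta(None)
a=grab_frame('scene');b=grab_frame('top')
crop(a,190,90,340,240,5,'pics/s18.png')
h=cv2.cvtColor(b,cv2.COLOR_BGR2HSV);o=cv2.inRange(h,(3,150,80),(13,255,255))>0
blobs(b,'orange',o)
# coupler left rim & far rim in top -> check height: predicted
th=.388;d=np.array([-.1327,.9912]);pin=np.array([.5702,-.113])+.085*d
for th in(.30,.388):
    c=pin+d*(.14*np.cos(th)-.022*np.sin(th));z=.045+.14*np.sin(th)+.022*np.cos(th)
    print(th,z,proj('top',[*c,z]),proj('scene',[*c,z]))
bl=cv2.inRange(h,(100,120,60),(120,255,255));bl[:, :255]=0;bl[:,300:]=0;bl[:205]=0;bl[245:]=0
ys,xs=np.where(bl>0);print('blue left',xs.min(),'top row',ys[xs<280].min(),ys[xs<280].max())
print(onz('top',580/5+220-.4,165/5+180-.4,.075))
E
```

```text
t 19.45 ee [0.462 0.085 0.107] w 0.0120 F [ 8.5 -0.8 -4.8]
R cols x [0.9913 0.1316 0.0058] z [-0.0447  0.3777 -0.9249]
orange [399 202   6   4  16] [401.44 203.62]
orange [332 210   4   7   8] [333.12 213.38]
0.3 0.10739023169335088 (np.float64(270.30306083961074), np.float64(220.38952057318488)) (np.float64(248.81647145599982), np.float64(183.38116728827765))
0.388 0.1183319842004005 (np.float64(271.8356885915259), np.float64(220.08056693097296)) (np.float64(249.97121992932557), np.float64(181.46949296613388))
blue left 264 top row 214 228
[ 0.57025011 -0.11457586  0.075     ]
```

View pics/s18.png

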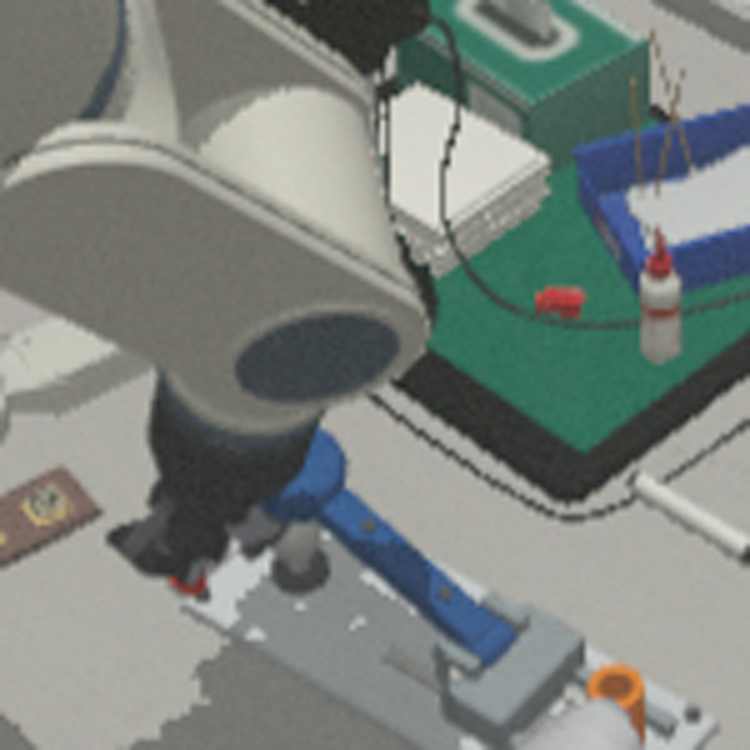

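{"fn": "drive_tool", "kwargs": {
  "targets": [
    [0, 0, 0.05, -0.6, 2.5, 0, 0],
    [0, 0, 0.05, -0.6, 2.5, 0, 0],
    [0, 0, 0, 0, 0, 0, 0],
    [0, 0, 0, 0, 0, 0, 0],
    [0, 0, 0, 0, 0, 0, 0]
  ]
}}

```text
time: 20.05
ee_pos: [0.4626, 0.0792, 0.1175]
ee_rot: [0.969, 0.064, -0.013, -0.236]
ft_force: [8.6, -0.6, -3.7]
grip_width: 0.0124
```

{"fn": "drive_tool", "kwargs": {
  "targets": [
    [0, 0, 0, 0, 0, 0, 0],
    [0, 0, 0, 0, 0, 0, 0],
    [0, 0, 0, 0, 0, 0, 0],
    [0, 0, 0, 0, 0, 0, 0],
    [0, 0, 0, 0, 0, 0, 0]
  ]
}}

```text
time: 20.55
ee_pos: [0.4627, 0.0793, 0.1175]
ee_rot: [0.97, 0.065, -0.013, -0.236]
ft_force: [8.3, -1.3, -3.8]
grip_width: 0.0124
```

```bash
python3 - <<'E'
from h import *
delta(None)
a=grab_frame('scene');b=grab_frame('top')
crop(a,190,90,340,240,5,'pics/s19.png');crop(b,220,180,380,260,5,'pics/t19.png')
def pts(im,n):
    h=cv2.cvtColor(im,cv2.COLOR_BGR2HSV);return cv2.inRange(h,(100,110,50),(122,255,255))
# tongue angle from bolt: predicted edges of top disc for angles
d=np.array([-.1327,.9912]);x=np.array([.9912,.1327]);pin=np.array([.5702,-.113])+.085*d
for th in(.3,.36,.43,.5):
    P=[]
    for t in np.linspace(0,6.28,80):
        yy=.14+.026*np.sin(t);zz=.022;q=pin+d*(yy*np.cos(th)-zz*np.sin(th))+x*.026*np.cos(t);P.append([*q,.045+yy*np.sin(th)+zz*np.cos(th)])
    a1=np.array([proj('top',p) for p in P]);b1=np.array([proj('scene',p) for p in P])
    print(th,'top left %.1f toprow %.1f'%(a1[:,0].min(),a1[:,1].min()),'scene right %.1f toprow %.1f'%(b1[:,0].max(),b1[:,1].min()))
m=pts(b,'top');m[:,:255]=0;m[:,290:]=0;m[:205]=0;m[245:]=0;ys,xs=np.where(m>0);print('top left',xs.min(),'toprow',ys[xs<275].min())
m=pts(a,'s');m[:165]=0;m[200:]=0;m[:,:225]=0;m[:,275:]=0
for y in range(170,196):
    q=np.where(m[y]>0)[0]
    if len(q):print(y,q.min(),q.max(),end='|')
E
```

```text
t 20.55 ee [0.4627 0.0793 0.1175] w 0.0124 F [ 8.3 -1.3 -3.8]
R cols x [0.9913 0.1313 0.0055] z [-0.0554  0.456  -0.8883]
0.3 top left 262.3 toprow 212.4 scene right 258.5 toprow 175.4
0.36 top left 263.4 toprow 212.1 scene right 259.2 toprow 173.8
0.43 top left 264.9 toprow 211.8 scene right 260.2 toprow 172.1
0.5 top left 266.7 toprow 211.5 scene right 261.4 toprow 170.5
top left 265 toprow 214
179 259 259|180 258 259|181 257 259|182 257 259|183 256 259|184 256 259|185 255 258|186 254 259|187 254 260|188 253 261|189 255 262|190 255 263|191 255 265|192 257 266|193 257 267|194 258 268|195 260 269|
```

View pics/s19.png

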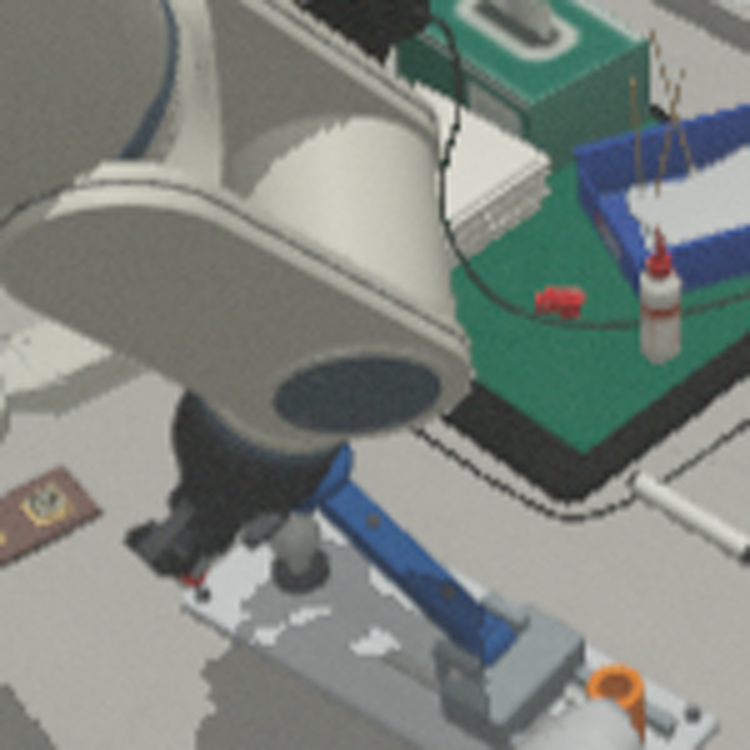

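View pics/t19.png

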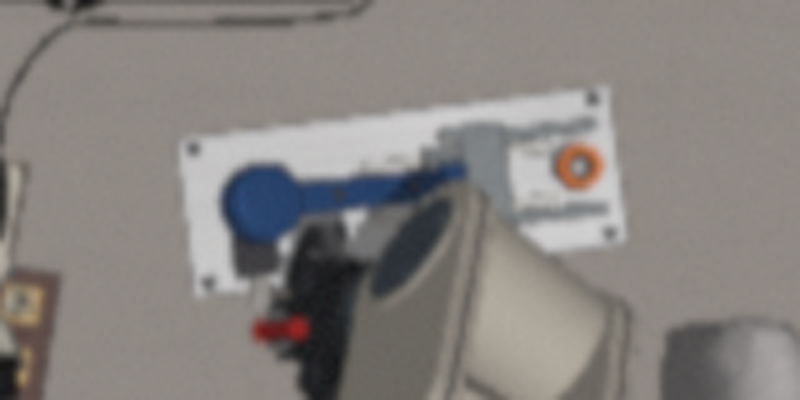

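```bash
python3 -c "
from station import manip
s=manip.sense();print(s['time'],abs(s['qd']).max());print(manip.sign_off())"
```

```text
20.65 0.001389216653663073
the job is handed in; nothing more can be done
None
```

The sleeve is parked on the spigot, the latch is drawn, and the coupler is held up in the gripper by the latch post. I handed the job in at about 20.7 s of the allowed 51 s. The simulator gave no verdict.

- **Sleeve:** It bottomed out at TCP z = 0.036 m, as expected, with about 22 N of push, and I let go of it there. In the last top view it sits concentric and upright on the spigot; its measured centre agrees with the spigot to about 2 mm. The scene view shows only part of it, because the coat hides the rest.
- **Latch:** I gripped the red post with the jaws along the dock's x axis and pulled it about 13 mm. The spring force was then 8.8 N, near fully drawn, and it stayed above 8 N to the end.
- **Coupler:** I raised the tongue in an arc to about 0.43–0.47 rad of tool tilt. That puts the coupler's top at about 0.12 m, roughly 5 cm or more higher than before. The ball stood clear beneath it, and the pose did not move over the last 0.5 s.
- **Disagreements:** In the top view the coupler's left edge suggested about 0.43 rad, but its upper edge was about 2 px lower than predicted. The scene view was partly blocked by the arm and hinted at a slightly smaller angle, about 0.36–0.4 rad, which would still be above the 0.103 m limit.
- **Objects to leave alone:** I saw no sign that the bottle, marker, gold package or board had moved, but I did not measure them again at the end.

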